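# Load the board test plate and power it up

## Task

The test plate is live: lift the hinged guard of the switch box and flip the toggle beneath it fully over to the right (off, seen from the front). Then lay every small green circuit board on the plate, component side up, one to a bay (any bay, either way round), lengthwise between the two end stops and centred, touching none of the four stop studs round it. When all of them lie there, flip the toggle fully back to the left (on) with the guard up, lower the guard fully, and leave everything else where it is.

Things in the scene. Friction and masses are not known exactly. Their poses are not given: they have to be found in the camera images.
- board0: small green circuit board, 34 wide (its x) x 62 long (its y), board 2 mm thick, 18 g; origin at the centre of its underside, z up on the component side. On it a pale socket block, 12 (x) x 15 (y) mm, from 2 to 8 mm height, centred at x = 0, y = -21.5 mm: pinch it across its 12 mm. Three to five of board0..board4 are there, flat on the table; absent ones read None
- board1: small green circuit board, 34 wide (its x) x 62 long (its y), board 2 mm thick, 18 g; origin at the centre of its underside, z up on the component side. On it a pale socket block, 12 (x) x 15 (y) mm, from 2 to 8 mm height, centred at x = 0, y = -21.5 mm: pinch it across its 12 mm. Three to five of board0..board4 are there, flat on the table; absent ones read None
- board2: small green circuit board, 34 wide (its x) x 62 long (its y), board 2 mm thick, 18 g; origin at the centre of its underside, z up on the component side. On it a pale socket block, 12 (x) x 15 (y) mm, from 2 to 8 mm height, centred at x = 0, y = -21.5 mm: pinch it across its 12 mm. Three to five of board0..board4 are there, flat on the table; absent ones read None
- board3: small green circuit board, 34 wide (its x) x 62 long (its y), board 2 mm thick, 18 g; origin at the centre of its underside, z up on the component side. On it a pale socket block, 12 (x) x 15 (y) mm, from 2 to 8 mm height, centred at x = 0, y = -21.5 mm: pinch it across its 12 mm. Three to five of board0..board4 are there, flat on the table; absent ones read None
- board4: small green circuit board, 34 wide (its x) x 62 long (its y), board 2 mm thick, 18 g; origin at the centre of its underside, z up on the component side. On it a pale socket block, 12 (x) x 15 (y) mm, from 2 to 8 mm height, centred at x = 0, y = -21.5 mm: pinch it across its 12 mm. Three to five of board0..board4 are there, flat on the table; absent ones read None
- test_plate: fixed aluminium plate, 110 (x) x 290 (y) x 10 mm high, origin at the centre of its underside. Five bays along y, 54 mm apart, each a thin dark outline 64 (x) x 36 mm with a small copper rectangle in its middle. Dark stop studs, 4 high, stand 44 mm from each bay centre along +-x (10 mm across) and 27 mm along +-y (8 mm across, shared by neighbours); a centred board has 8 and 6 mm to them
- bay0 (a point): centre of bay 0 on the top face of the test plate, 10 mm above the table; axes as the plate's (x along the bay's length, y across it)
- bay1 (a point): centre of bay 1 on the top face of the test plate, 10 mm above the table; axes as the plate's (x along the bay's length, y across it)
- bay2 (a point): centre of bay 2 on the top face of the test plate, 10 mm above the table; axes as the plate's (x along the bay's length, y across it)
- bay3 (a point): centre of bay 3 on the top face of the test plate, 10 mm above the table; axes as the plate's (x along the bay's length, y across it)
- bay4 (a point): centre of bay 4 on the top face of the test plate, 10 mm above the table; axes as the plate's (x along the bay's length, y across it)
- switch_box: fixed grey box 130 (x) x 104 (y) x 40 mm high, origin at the centre of its underside, carrying the toggle on top and the guard over it; its -x side is the front, towards the robot
- guard_hinge (a point): middle of the guard's hinge axis, which runs along the switch box's y, 55 mm behind the box's origin and 90 mm above the table; axes as the box's
- guard_bar (a point): middle of the guard's lifting bar: dark round bar, 10 mm diameter, along the box's y, 128 mm from the hinge, in front of the guard plate (grey, 90 x 76 mm, 16 mm skirts on its sides) on two arms 70 mm apart inside at the bar; 38 mm are free between the bar's centre and the plate's front edge. Closed, it is 90 mm above the table, 50 mm above the box's top, 8 mm ahead of its front
- guard (a joint): guard angle, rad: 0 closed (plate level, bar in front), grows as the bar goes up and back, end stop at 2.1 (leaning back past upright). Stiff hinge: it stays at any angle; about 1 N at the bar moves it
- toggle_tip (a point): centre of the 11 mm ball at the end of the toggle, 36 mm from its pivot; the pivot lies at x = -20 mm, y = 0, z = 45 mm of the switch box, on a round boss 24 mm wide and 5 mm high. The stick is 8 mm thick
- toggle (a joint): toggle angle, rad: 0 = off, leaning 0.5 rad from upright to the box's -y side (right, seen from the front); 1.0 = on, leaning 0.5 rad to its +y side (left). It starts on. It swings in the box's y-z plane, stays where it is left, and needs about 1 N at the tip
- screw_dish: shallow round metal dish of screws, 112 mm across and 22 high; a bystander
- flux_tin: round white tin, 90 mm across and 32 high; a bystander
Mind the look-alikes: they are no part of the job. Leave any blue, orange or purple look-alike of the board4 alone.

How it is judged (in metres and radians):
On the way, in this order (a step that is already met when the one before it is completed fails the run):
1. the guard is lifted (past 1.2 rad) (value of joint guard above 1.2 rad), for 0.2 s.
2. with the guard up, the toggle is flipped off (below 0.2 rad) (value of joint toggle below 0.2 rad and value of joint guard above 1 rad), for 0.2 s.
3. with the toggle off, every board lies centred in a bay of the test plate (((x of board0 in the frame of bay0 between -0.006 and 0.006 m and y of board0 in the frame of bay0 between -0.005 and 0.005 m and z of board0 in the frame of bay0 between -0.003 and 0.003 m and angle between the y axis of board0 and the x axis of bay0, either way round below 0.15 rad and angle between board0's own z axis and vertical below 0.05 rad) or (x of board0 in the frame of bay1 between -0.006 and 0.006 m and y of board0 in the frame of bay1 between -0.005 and 0.005 m and z of board0 in the frame of bay1 between -0.003 and 0.003 m and angle between the y axis of board0 and the x axis of bay1, either way round below 0.15 rad and angle between board0's own z axis and vertical below 0.05 rad) or (x of board0 in the frame of bay2 between -0.006 and 0.006 m and y of board0 in the frame of bay2 between -0.005 and 0.005 m and z of board0 in the frame of bay2 between -0.003 and 0.003 m and angle between the y axis of board0 and the x axis of bay2, either way round below 0.15 rad and angle between board0's own z axis and vertical below 0.05 rad) or (x of board0 in the frame of bay3 between -0.006 and 0.006 m and y of board0 in the frame of bay3 between -0.005 and 0.005 m and z of board0 in the frame of bay3 between -0.003 and 0.003 m and angle between the y axis of board0 and the x axis of bay3, either way round below 0.15 rad and angle between board0's own z axis and vertical below 0.05 rad) or (x of board0 in the frame of bay4 between -0.006 and 0.006 m and y of board0 in the frame of bay4 between -0.005 and 0.005 m and z of board0 in the frame of bay4 between -0.003 and 0.003 m and angle between the y axis of board0 and the x axis of bay4, either way round below 0.15 rad and angle between board0's own z axis and vertical below 0.05 rad)) and ((x of board1 in the frame of bay0 between -0.006 and 0.006 m and y of board1 in the frame of bay0 between -0.005 and 0.005 m and z of board1 in the frame of bay0 between -0.003 and 0.003 m and angle between the y axis of board1 and the x axis of bay0, either way round below 0.15 rad and angle between board1's own z axis and vertical below 0.05 rad) or (x of board1 in the frame of bay1 between -0.006 and 0.006 m and y of board1 in the frame of bay1 between -0.005 and 0.005 m and z of board1 in the frame of bay1 between -0.003 and 0.003 m and angle between the y axis of board1 and the x axis of bay1, either way round below 0.15 rad and angle between board1's own z axis and vertical below 0.05 rad) or (x of board1 in the frame of bay2 between -0.006 and 0.006 m and y of board1 in the frame of bay2 between -0.005 and 0.005 m and z of board1 in the frame of bay2 between -0.003 and 0.003 m and angle between the y axis of board1 and the x axis of bay2, either way round below 0.15 rad and angle between board1's own z axis and vertical below 0.05 rad) or (x of board1 in the frame of bay3 between -0.006 and 0.006 m and y of board1 in the frame of bay3 between -0.005 and 0.005 m and z of board1 in the frame of bay3 between -0.003 and 0.003 m and angle between the y axis of board1 and the x axis of bay3, either way round below 0.15 rad and angle between board1's own z axis and vertical below 0.05 rad) or (x of board1 in the frame of bay4 between -0.006 and 0.006 m and y of board1 in the frame of bay4 between -0.005 and 0.005 m and z of board1 in the frame of bay4 between -0.003 and 0.003 m and angle between the y axis of board1 and the x axis of bay4, either way round below 0.15 rad and angle between board1's own z axis and vertical below 0.05 rad)) and ((x of board2 in the frame of bay0 between -0.006 and 0.006 m and y of board2 in the frame of bay0 between -0.005 and 0.005 m and z of board2 in the frame of bay0 between -0.003 and 0.003 m and angle between the y axis of board2 and the x axis of bay0, either way round below 0.15 rad and angle between board2's own z axis and vertical below 0.05 rad) or (x of board2 in the frame of bay1 between -0.006 and 0.006 m and y of board2 in the frame of bay1 between -0.005 and 0.005 m and z of board2 in the frame of bay1 between -0.003 and 0.003 m and angle between the y axis of board2 and the x axis of bay1, either way round below 0.15 rad and angle between board2's own z axis and vertical below 0.05 rad) or (x of board2 in the frame of bay2 between -0.006 and 0.006 m and y of board2 in the frame of bay2 between -0.005 and 0.005 m and z of board2 in the frame of bay2 between -0.003 and 0.003 m and angle between the y axis of board2 and the x axis of bay2, either way round below 0.15 rad and angle between board2's own z axis and vertical below 0.05 rad) or (x of board2 in the frame of bay3 between -0.006 and 0.006 m and y of board2 in the frame of bay3 between -0.005 and 0.005 m and z of board2 in the frame of bay3 between -0.003 and 0.003 m and angle between the y axis of board2 and the x axis of bay3, either way round below 0.15 rad and angle between board2's own z axis and vertical below 0.05 rad) or (x of board2 in the frame of bay4 between -0.006 and 0.006 m and y of board2 in the frame of bay4 between -0.005 and 0.005 m and z of board2 in the frame of bay4 between -0.003 and 0.003 m and angle between the y axis of board2 and the x axis of bay4, either way round below 0.15 rad and angle between board2's own z axis and vertical below 0.05 rad)) and ((x of board3 in the frame of bay0 between -0.006 and 0.006 m and y of board3 in the frame of bay0 between -0.005 and 0.005 m and z of board3 in the frame of bay0 between -0.003 and 0.003 m and angle between the y axis of board3 and the x axis of bay0, either way round below 0.15 rad and angle between board3's own z axis and vertical below 0.05 rad) or (x of board3 in the frame of bay1 between -0.006 and 0.006 m and y of board3 in the frame of bay1 between -0.005 and 0.005 m and z of board3 in the frame of bay1 between -0.003 and 0.003 m and angle between the y axis of board3 and the x axis of bay1, either way round below 0.15 rad and angle between board3's own z axis and vertical below 0.05 rad) or (x of board3 in the frame of bay2 between -0.006 and 0.006 m and y of board3 in the frame of bay2 between -0.005 and 0.005 m and z of board3 in the frame of bay2 between -0.003 and 0.003 m and angle between the y axis of board3 and the x axis of bay2, either way round below 0.15 rad and angle between board3's own z axis and vertical below 0.05 rad) or (x of board3 in the frame of bay3 between -0.006 and 0.006 m and y of board3 in the frame of bay3 between -0.005 and 0.005 m and z of board3 in the frame of bay3 between -0.003 and 0.003 m and angle between the y axis of board3 and the x axis of bay3, either way round below 0.15 rad and angle between board3's own z axis and vertical below 0.05 rad) or (x of board3 in the frame of bay4 between -0.006 and 0.006 m and y of board3 in the frame of bay4 between -0.005 and 0.005 m and z of board3 in the frame of bay4 between -0.003 and 0.003 m and angle between the y axis of board3 and the x axis of bay4, either way round below 0.15 rad and angle between board3's own z axis and vertical below 0.05 rad)) and ((x of board4 in the frame of bay0 between -0.006 and 0.006 m and y of board4 in the frame of bay0 between -0.005 and 0.005 m and z of board4 in the frame of bay0 between -0.003 and 0.003 m and angle between the y axis of board4 and the x axis of bay0, either way round below 0.15 rad and angle between board4's own z axis and vertical below 0.05 rad) or (x of board4 in the frame of bay1 between -0.006 and 0.006 m and y of board4 in the frame of bay1 between -0.005 and 0.005 m and z of board4 in the frame of bay1 between -0.003 and 0.003 m and angle between the y axis of board4 and the x axis of bay1, either way round below 0.15 rad and angle between board4's own z axis and vertical below 0.05 rad) or (x of board4 in the frame of bay2 between -0.006 and 0.006 m and y of board4 in the frame of bay2 between -0.005 and 0.005 m and z of board4 in the frame of bay2 between -0.003 and 0.003 m and angle between the y axis of board4 and the x axis of bay2, either way round below 0.15 rad and angle between board4's own z axis and vertical below 0.05 rad) or (x of board4 in the frame of bay3 between -0.006 and 0.006 m and y of board4 in the frame of bay3 between -0.005 and 0.005 m and z of board4 in the frame of bay3 between -0.003 and 0.003 m and angle between the y axis of board4 and the x axis of bay3, either way round below 0.15 rad and angle between board4's own z axis and vertical below 0.05 rad) or (x of board4 in the frame of bay4 between -0.006 and 0.006 m and y of board4 in the frame of bay4 between -0.005 and 0.005 m and z of board4 in the frame of bay4 between -0.003 and 0.003 m and angle between the y axis of board4 and the x axis of bay4, either way round below 0.15 rad and angle between board4's own z axis and vertical below 0.05 rad)) and value of joint toggle below 0.2 rad), for 0.2 s.
4. with the guard up, the toggle is flipped on again (past 0.8 rad) (value of joint toggle above 0.8 rad and value of joint guard above 1 rad), for 0.2 s.
5. the guard is lowered fully (below 0.06 rad) (value of joint guard below 0.06 rad), for 0.2 s.
At the end, for the whole second after the job is handed in: Every board lies flat, component side up and at rest on the test plate, its origin within 6 mm (x), 5 mm (y) and 3 mm (z) of a bay centre, its length along the bay within 0.15 rad, tilt under 0.05 rad; the toggle is past 0.8 rad; the guard is below 0.06 rad (((x of board0 in the frame of bay0 between -0.006 and 0.006 m and y of board0 in the frame of bay0 between -0.005 and 0.005 m and z of board0 in the frame of bay0 between -0.003 and 0.003 m and angle between the y axis of board0 and the x axis of bay0, either way round below 0.15 rad and angle between board0's own z axis and vertical below 0.05 rad) or (x of board0 in the frame of bay1 between -0.006 and 0.006 m and y of board0 in the frame of bay1 between -0.005 and 0.005 m and z of board0 in the frame of bay1 between -0.003 and 0.003 m and angle between the y axis of board0 and the x axis of bay1, either way round below 0.15 rad and angle between board0's own z axis and vertical below 0.05 rad) or (x of board0 in the frame of bay2 between -0.006 and 0.006 m and y of board0 in the frame of bay2 between -0.005 and 0.005 m and z of board0 in the frame of bay2 between -0.003 and 0.003 m and angle between the y axis of board0 and the x axis of bay2, either way round below 0.15 rad and angle between board0's own z axis and vertical below 0.05 rad) or (x of board0 in the frame of bay3 between -0.006 and 0.006 m and y of board0 in the frame of bay3 between -0.005 and 0.005 m and z of board0 in the frame of bay3 between -0.003 and 0.003 m and angle between the y axis of board0 and the x axis of bay3, either way round below 0.15 rad and angle between board0's own z axis and vertical below 0.05 rad) or (x of board0 in the frame of bay4 between -0.006 and 0.006 m and y of board0 in the frame of bay4 between -0.005 and 0.005 m and z of board0 in the frame of bay4 between -0.003 and 0.003 m and angle between the y axis of board0 and the x axis of bay4, either way round below 0.15 rad and angle between board0's own z axis and vertical below 0.05 rad)) and ((x of board1 in the frame of bay0 between -0.006 and 0.006 m and y of board1 in the frame of bay0 between -0.005 and 0.005 m and z of board1 in the frame of bay0 between -0.003 and 0.003 m and angle between the y axis of board1 and the x axis of bay0, either way round below 0.15 rad and angle between board1's own z axis and vertical below 0.05 rad) or (x of board1 in the frame of bay1 between -0.006 and 0.006 m and y of board1 in the frame of bay1 between -0.005 and 0.005 m and z of board1 in the frame of bay1 between -0.003 and 0.003 m and angle between the y axis of board1 and the x axis of bay1, either way round below 0.15 rad and angle between board1's own z axis and vertical below 0.05 rad) or (x of board1 in the frame of bay2 between -0.006 and 0.006 m and y of board1 in the frame of bay2 between -0.005 and 0.005 m and z of board1 in the frame of bay2 between -0.003 and 0.003 m and angle between the y axis of board1 and the x axis of bay2, either way round below 0.15 rad and angle between board1's own z axis and vertical below 0.05 rad) or (x of board1 in the frame of bay3 between -0.006 and 0.006 m and y of board1 in the frame of bay3 between -0.005 and 0.005 m and z of board1 in the frame of bay3 between -0.003 and 0.003 m and angle between the y axis of board1 and the x axis of bay3, either way round below 0.15 rad and angle between board1's own z axis and vertical below 0.05 rad) or (x of board1 in the frame of bay4 between -0.006 and 0.006 m and y of board1 in the frame of bay4 between -0.005 and 0.005 m and z of board1 in the frame of bay4 between -0.003 and 0.003 m and angle between the y axis of board1 and the x axis of bay4, either way round below 0.15 rad and angle between board1's own z axis and vertical below 0.05 rad)) and ((x of board2 in the frame of bay0 between -0.006 and 0.006 m and y of board2 in the frame of bay0 between -0.005 and 0.005 m and z of board2 in the frame of bay0 between -0.003 and 0.003 m and angle between the y axis of board2 and the x axis of bay0, either way round below 0.15 rad and angle between board2's own z axis and vertical below 0.05 rad) or (x of board2 in the frame of bay1 between -0.006 and 0.006 m and y of board2 in the frame of bay1 between -0.005 and 0.005 m and z of board2 in the frame of bay1 between -0.003 and 0.003 m and angle between the y axis of board2 and the x axis of bay1, either way round below 0.15 rad and angle between board2's own z axis and vertical below 0.05 rad) or (x of board2 in the frame of bay2 between -0.006 and 0.006 m and y of board2 in the frame of bay2 between -0.005 and 0.005 m and z of board2 in the frame of bay2 between -0.003 and 0.003 m and angle between the y axis of board2 and the x axis of bay2, either way round below 0.15 rad and angle between board2's own z axis and vertical below 0.05 rad) or (x of board2 in the frame of bay3 between -0.006 and 0.006 m and y of board2 in the frame of bay3 between -0.005 and 0.005 m and z of board2 in the frame of bay3 between -0.003 and 0.003 m and angle between the y axis of board2 and the x axis of bay3, either way round below 0.15 rad and angle between board2's own z axis and vertical below 0.05 rad) or (x of board2 in the frame of bay4 between -0.006 and 0.006 m and y of board2 in the frame of bay4 between -0.005 and 0.005 m and z of board2 in the frame of bay4 between -0.003 and 0.003 m and angle between the y axis of board2 and the x axis of bay4, either way round below 0.15 rad and angle between board2's own z axis and vertical below 0.05 rad)) and ((x of board3 in the frame of bay0 between -0.006 and 0.006 m and y of board3 in the frame of bay0 between -0.005 and 0.005 m and z of board3 in the frame of bay0 between -0.003 and 0.003 m and angle between the y axis of board3 and the x axis of bay0, either way round below 0.15 rad and angle between board3's own z axis and vertical below 0.05 rad) or (x of board3 in the frame of bay1 between -0.006 and 0.006 m and y of board3 in the frame of bay1 between -0.005 and 0.005 m and z of board3 in the frame of bay1 between -0.003 and 0.003 m and angle between the y axis of board3 and the x axis of bay1, either way round below 0.15 rad and angle between board3's own z axis and vertical below 0.05 rad) or (x of board3 in the frame of bay2 between -0.006 and 0.006 m and y of board3 in the frame of bay2 between -0.005 and 0.005 m and z of board3 in the frame of bay2 between -0.003 and 0.003 m and angle between the y axis of board3 and the x axis of bay2, either way round below 0.15 rad and angle between board3's own z axis and vertical below 0.05 rad) or (x of board3 in the frame of bay3 between -0.006 and 0.006 m and y of board3 in the frame of bay3 between -0.005 and 0.005 m and z of board3 in the frame of bay3 between -0.003 and 0.003 m and angle between the y axis of board3 and the x axis of bay3, either way round below 0.15 rad and angle between board3's own z axis and vertical below 0.05 rad) or (x of board3 in the frame of bay4 between -0.006 and 0.006 m and y of board3 in the frame of bay4 between -0.005 and 0.005 m and z of board3 in the frame of bay4 between -0.003 and 0.003 m and angle between the y axis of board3 and the x axis of bay4, either way round below 0.15 rad and angle between board3's own z axis and vertical below 0.05 rad)) and ((x of board4 in the frame of bay0 between -0.006 and 0.006 m and y of board4 in the frame of bay0 between -0.005 and 0.005 m and z of board4 in the frame of bay0 between -0.003 and 0.003 m and angle between the y axis of board4 and the x axis of bay0, either way round below 0.15 rad and angle between board4's own z axis and vertical below 0.05 rad) or (x of board4 in the frame of bay1 between -0.006 and 0.006 m and y of board4 in the frame of bay1 between -0.005 and 0.005 m and z of board4 in the frame of bay1 between -0.003 and 0.003 m and angle between the y axis of board4 and the x axis of bay1, either way round below 0.15 rad and angle between board4's own z axis and vertical below 0.05 rad) or (x of board4 in the frame of bay2 between -0.006 and 0.006 m and y of board4 in the frame of bay2 between -0.005 and 0.005 m and z of board4 in the frame of bay2 between -0.003 and 0.003 m and angle between the y axis of board4 and the x axis of bay2, either way round below 0.15 rad and angle between board4's own z axis and vertical below 0.05 rad) or (x of board4 in the frame of bay3 between -0.006 and 0.006 m and y of board4 in the frame of bay3 between -0.005 and 0.005 m and z of board4 in the frame of bay3 between -0.003 and 0.003 m and angle between the y axis of board4 and the x axis of bay3, either way round below 0.15 rad and angle between board4's own z axis and vertical below 0.05 rad) or (x of board4 in the frame of bay4 between -0.006 and 0.006 m and y of board4 in the frame of bay4 between -0.005 and 0.005 m and z of board4 in the frame of bay4 between -0.003 and 0.003 m and angle between the y axis of board4 and the x axis of bay4, either way round below 0.15 rad and angle between board4's own z axis and vertical below 0.05 rad)) and linear speed of each of board0, board1, board2, board3, board4 below 0.01 m/s and value of joint toggle above 0.8 rad and value of joint guard below 0.06 rad); the robot touches nothing.
It fails at once if a bystander (the dish of screws, the white tin) is moved more than 40 mm (distance of any of screw_dish, flux_tin from where it was at the start of the episode above 0.04 m).
Of board0, board1, board2, board3, board4 only 3 to 5 are there at a start; the rules pass over those that are not, and their reading is None.
At some moment in a run one of board0, board1, board2, board3, board4 may be knocked a few centimetres aside while the robot is not near it.
Once in a run the grip may slacken for a moment while it holds something.
It also fails if it takes over 208 s, if anything falls off the work surface, if the arm or the gripper's body presses on something with over 40 N, if the wrist force passes 120 N, or if a joint passes its speed limit or range.

## Robot

A 6-joint arm with a two-finger parallel gripper is mounted at the origin on a cart in front of the work surface, level with it; the furniture and walls round the work are solid. World frame = base frame: x ahead of the robot, y to its left, z up, the work surface at z = 0. Lengths are in mm, angles in rad, forces in N, time in s.
With the tool pointing down it reaches from about 275 to 1000 mm from the base axis. Payload 8.4 kg.
Tool frame: the origin (TCP) lies between the finger pads; the fingertips stand r.tips_ahead ahead of it and the grasp point (between the pads) lies 6 mm ahead of it (r.tips_ahead is the distance from the TCP to the fingertips, in mm); z points along the fingers, y is the line along which they close (so a half turn about z gives the same grasp; the last joint's range is limited). The gripper opens to 85 mm and grips with 20 to 120 N. Pads are 22 mm wide; open, the fingers measure 114 mm over their backs; the gripper's body (76 mm by 85 mm) begins 54 mm behind the grasp point. The pads swing forward as they close: fully open they stand 13 mm farther back than shut.
Start: joints at [1.158, 0.353, 1.633, -0, 1.155, -0.002], TCP at [249.588, 573.004, 256.281] pointing down, gripper open.
Joint ranges: [-2.63, 2.63], [-0.92, 2.1], [0.06, 2.66], [-1.3, 4.44], [0, 2.69], [-3.02, 3.02]. Speed limits (rad/s): [2.22, 2.22, 2.79, 3.14, 3.14, 3.14].

## Interface

Orientations are given as [roll, pitch, yaw] about the fixed x, y, z axes, in that order (R = Rz(yaw) Ry(pitch) Rx(roll)).
In Python, from rig import r gives the robot as it stands.
- The arm moves only by the tool carry_out, never from a script. Its arguments are lists of equal length, an entry for each row: "delta_pos": the shift along the tool's x, y, z in m, a list of three; "rot": the turn, a rotation vector about the tool's x, y, z in degrees, a list of three. A call has 1 to 8 rows; each row is the pose to reach, as a shift and turn from the pose commanded when the call began, along the tool's axes at that moment; what a row does not reach only later rows make up. A row lasts 1/8 s, in which the tool goes at most 62.5 mm and 10.7 degrees, less where a joint would pass 70% of its speed; a pose out of reach is approached as far as the arm can. A call with a gripper value outside its range is refused whole. "claw" is the finger opening in m, from 0 to 0.0854, set as the call begins (left out, the last holds). The fingers move at their own pace and stop on an object; "grip_force" is the grip in N (left out, the last holds). Time passes only in rows, so rows that repeat a pose let the fingers close. It gives the time, the measured TCP pose, the force, the opening and the grip force at its end, in the units of the state.
- r.sense(): the state, without advancing time (a new reading comes with each control period).
- r.grab_frame(name): name is "scene" or "top"; returns the picture (480x640x3 uint8, blue, green, red); there is no depth.
- r.camera_info(name): a dict with "fx", "fy", "cx", "cy" (pixels), "distortion" ([k1, k2, p1, p2, k3] as OpenCV has them; the pictures are not rectified), "pose" (4x4, takes a point from camera to world coordinates). Camera axes: x right, y down, z forward; pixel columns grow to the right and rows downward; lengths in mm; the calibration is good to about 2 mm. A picture is of the moment at which its call begins. camera_info takes no time and is no camera call.
- r.sign_off(): hands the job in; it is judged then, once.
Trained networks look in the newest picture that a camera, given by its name, has taken for a name from the list of things; names that differ only in an ending like _2 or _b are one class to them, and where a whole thing is asked for, a point or a joint stands for the part that bears it (a point fixed in the world has none). Each returns a list of dicts, best first, with "p" (0 to 1); they miss things now and then, are a little off and sometimes report something else, mostly with a low value. They report only what shows in the picture. A call takes as long as a camera call. They do not tell look-alikes from the thing itself.
- r.recognise(thing, camera): "box" ([left, top, right, bottom] in pixels, round what is visible of it).
- r.cut_out(thing, camera): "mask" (480x640 bool, what is visible of it) and "box" ([left, top, right, bottom] in pixels, round what is visible of it).
The state is a dict: "clock": time; "qpos": joint angles; "qvel": joint speeds; "joint_efforts": joint torques, N m; "eef_pos": TCP position; "tcp_rot": TCP orientation; "contact_force": force on the tool from outside, world axes, zero at the start; "wrist_torque": the same for the moment, N m; "opening": opening from 0.0 (shut) to 1.0 (fully open); "grasp_force": force on a finger pad.
Only numpy, scipy, OpenCV 4.12 (cv2) and the standard library are available. Lean on these libraries where they do the work, as an engineer would, in place of code of your own. Each camera call takes 0.05 s, during which the arm holds its last target. There are 200 camera calls.

## Working session

There is one attempt and no reset: what is moved stays moved. The work goes in short steps, Python scripts to look and compute and a tool call to move; the robot and the scene stay as the last step left them, time stands still between calls to the robot, and variables do not carry over. Pictures are saved under pics/ and viewed, at most 14 in all, crops included, and the job is handed in when it is done.

Besides the shell and the picture viewer there is one more tool, called after ">>>" as name(argument=value, ...) on one line, values as JSON. carry_out: Moves the arm, as the interface text tells. Its arguments: {"type":"object","properties":{"delta_pos":{"type":"array","items":{"type":"array","items":{"type":"number"}}},"rot":{"type":"array","items":{"type":"array","items":{"type":"number"}}},"claw":{"type":"number"},"grip_force":{"type":"number"}},"required":["delta_pos","rot"]}

```bash
mkdir -p pics; ls
python3 - <<'E'
from rig import r
import cv2,numpy as np
np.set_printoptions(precision=3,suppress=True)
print(r.sense(), r.tips_ahead)
for n in ("scene","top"):
    cv2.imwrite(f"pics/{n}0.png",r.grab_frame(n)); print(r.camera_info(n))
E
```

```text
pics
{'clock': 0.0, 'qpos': array([ 1.158,  0.354,  1.634, -0.   ,  1.155, -0.002]), 'qvel': array([-0.001,  0.002,  0.002,  0.001, -0.   ,  0.   ]), 'joint_efforts': array([  0.   , -60.526, -34.206,   0.   ,   0.01 ,  -0.   ]), 'eef_pos': array([249.433, 572.613, 255.581]), 'tcp_rot': array([-3.14 ,  0.   ,  2.731]), 'contact_force': array([-0.3  ,  0.435,  0.166]), 'wrist_torque': array([ 0.002, -0.004, -0.046]), 'grasp_force': 0.0, 'opening': 1.0029692875564888} 25.0
{'fx': 562.4854874068483, 'fy': 562.4854874068483, 'cx': 317.7394407335022, 'cy': 247.10915707490508, 'distortion': array([-0.067,  0.   ,  0.   ,  0.   ,  0.   ]), 'pose': array([[ -0.842,  -0.312,   0.44 ,  55.075],
       [ -0.539,   0.487,  -0.687, 810.698],
       [ -0.   ,  -0.816,  -0.578, 757.78 ],
       [  0.   ,   0.   ,   0.   ,   1.   ]])}
{'fx': 456.19176152305306, 'fy': 456.19176152305306, 'cx': 319.6892451290737, 'cy': 242.05077509206407, 'distortion': array([-0.044,  0.   ,  0.   ,  0.   ,  0.   ]), 'pose': array([[  -0.007,   -0.995,    0.096,  501.245],
       [  -1.   ,    0.008,    0.007,   -7.034],
       [  -0.008,   -0.096,   -0.995, 1038.529],
       [   0.   ,    0.   ,    0.   ,    1.   ]])}
```

View pics/top0.png

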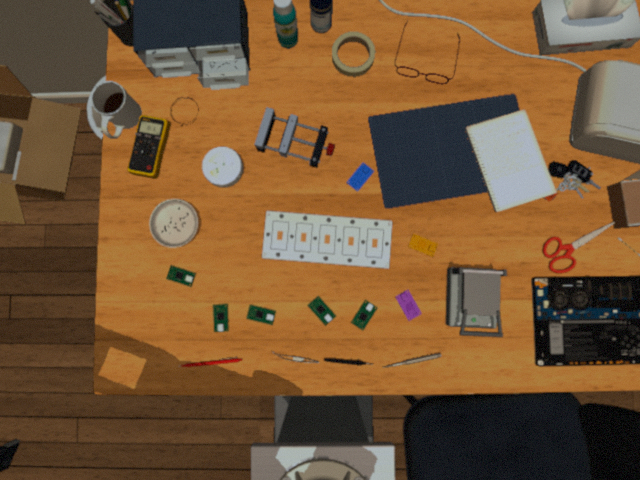

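View pics/scene0.png

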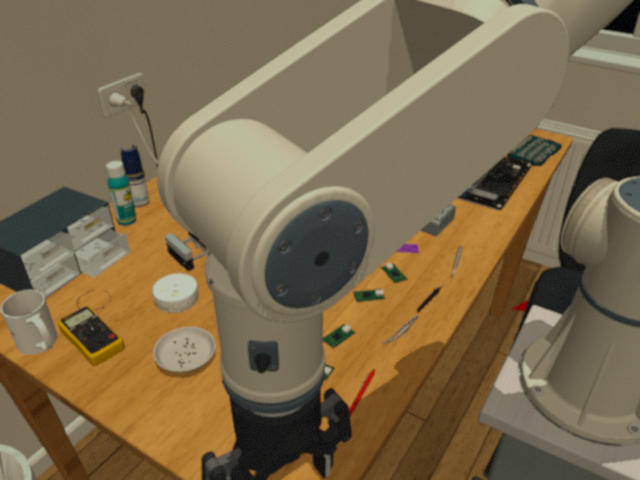

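The top view shows five green boards at (181,275), (221,318), (261,314), (321,310) and (364,315). The look-alikes are blue (360,177), orange (423,245) and purple (408,305). The plate is at (327,240) and the switch box at (475,300), with its bar at (482,334). The scene view is mostly blocked by the arm.

```bash
cat > h.py <<'E'
import numpy as np,cv2,json
from scipy.spatial.transform import Rotation as R
from rig import r
np.set_printoptions(precision=2,suppress=True)
def ray(c,uv):
    i=r.camera_info(c);K=np.array([[i['fx'],0,i['cx']],[0,i['fy'],i['cy']],[0,0,1]])
    n=cv2.undistortPoints(np.float64(uv).reshape(-1,1,2),K,i['distortion']).reshape(-1,2)
    P=i['pose'];return P[:3,3],np.c_[n,np.ones(len(n))]@P[:3,:3].T
def world(c,uv,z):
    o,d=ray(c,uv);return (o+d*((z-o[2])/d[:,2])[:,None])[:,:2]
def proj(c,X):
    i=r.camera_info(c);K=np.array([[i['fx'],0,i['cx']],[0,i['fy'],i['cy']],[0,0,1]])
    T=np.linalg.inv(i['pose']);return cv2.projectPoints(np.float64(X).reshape(-1,1,3),cv2.Rodrigues(T[:3,:3])[0],T[:3,3],K,i['distortion'])[0].reshape(-1,2)
def rect(uv,c,z):   # min-area rectangle in world: centre, (short,long), angle of the long side
    (cx,cy),(w,h),a=cv2.minAreaRect(np.float32(world(c,uv,z)))
    a=np.radians(a)+(0 if w>h else np.pi/2); return np.array([cx,cy]),sorted((w,h)),(a+np.pi/2)%np.pi-np.pi/2
E
python3 - <<'E'
from h import *
im=r.grab_frame("top");hsv=cv2.cvtColor(im,cv2.COLOR_BGR2HSV)
for d in r.cut_out("board0","top"):
    m=d['mask'];ys,xs=np.nonzero(m)
    cv=hsv[m];med=np.median(cv,0)
    pts=np.c_[xs,ys].astype(float)
    c,s,a=rect(pts,"top",2); cm=world("top",[pts.mean(0)],2)[0]
    # socket: bright, unsaturated pixels
    b=m&(hsv[...,1]<90)&(hsv[...,2]>120);by,bx=np.nonzero(b)
    so=world("top",[[bx.mean(),by.mean()]],8)[0] if len(bx) else None
    print(round(d['p'],2),np.array(d['box']),'hsv',med,len(xs),'cen',cm,c,np.array(s),'ang',round(np.degrees(a),1),'sock',len(bx),so)
for n in ("test_plate","switch_box","guard","guard_bar","flux_tin","screw_dish"):
    for d in r.cut_out(n,"top")[:2]:
        ys,xs=np.nonzero(d['mask']);z=dict(test_plate=10,guard=90,guard_bar=90,switch_box=40,flux_tin=32,screw_dish=22)[n]
        c,s,a=rect(np.c_[xs,ys],"top",z);print(n,round(d['p'],2),np.array(d['box']),c,np.array(s),np.degrees(a))
# copper
m=cv2.inRange(hsv,(5,90,120),(25,255,255))
pl=[d for d in r.cut_out("test_plate","top")][0]['mask'].astype(np.uint8)
cn=cv2.convexHull(np.argwhere(pl)[:,::-1].astype(np.int32));h=np.zeros_like(pl);cv2.fillConvexPoly(h,cn,1)
h=cv2.erode(h,np.ones((7,7)))
n,l,st,ce=cv2.connectedComponentsWithStats(m*h)
print(st[1:,4],ce[1:],world("top",ce[1:],10))
big=np.hstack([cv2.resize(im[225:385,155:395],None,fx=3,fy=3,interpolation=cv2.INTER_CUBIC)]);cv2.imwrite("pics/b1.png",big)
cv2.imwrite("pics/s1.png",cv2.resize(im[250:350,420:530],None,fx=5,fy=5,interpolation=cv2.INTER_CUBIC))
E
```

```text
0.83 [164.9 265.1 196.1 285.3] hsv [ 60. 130.  63.] 424 cen [527.92 319.53] [527.7  319.31] [36.69 63.4 ] ang 73.3 sock 37 [519.84 298.64]
0.83 [210.7 305.3 227.2 330. ] hsv [ 67.  121.5  63. ] 386 cen [431.91 226.47] [431.57 227.05] [31.87 60.67] ang 0.6 sock 38 [409.64 225.18]
0.79 [245.8 303.8 276.  323.7] hsv [ 69. 127.  65.] 402 cen [439.59 137.32] [439.73 136.52] [34.91 61.36] ang 77.4 sock 39 [433.04 114.38]
0.76 [351.5 299.8 374.2 330.1] hsv [ 69. 131.  67.] 420 cen [437.05 -97.08] [437.21 -97.3 ] [33.97 62.39] ang -33.3 sock 39 [ 454.09 -109.45]
0.75 [397.1 288.5 423.5 319. ] hsv [146. 141. 139.] 445 cen [ 458.14 -197.69] [ 458.14 -197.89] [36.5  63.85] ang 25.8 sock 0 None
0.75 [409.4 237.2 437.2 256.2] hsv [ 19. 244. 171.] 388 cen [ 590.86 -235.85] [ 591.69 -236.29] [35.12 61.91] ang 62.8 sock 0 None
0.75 [344.5 163.4 372.1 189.6] hsv [109. 205. 154.] 352 cen [751.23 -91.79] [750.99 -92.6 ] [33.48 60.44] ang -42.3 sock 20 [735.98 -76.09]
0.72 [264.6 213.3 391.9 266.7] hsv [ 77.  14. 178.] 6021 cen [606.49 -14.91] [606.69 -15.09] [110.78 290.71] ang 84.9 sock 5687 [605.97 -
[... 285 characters left out ...]
.58 -336.75] [128.25 149.77] -4.422874450683576
guard 0.98 [461.4 270.7 504.4 338.3] [ 460.96 -332.43] [ 87.36 131.03] -3.524314880371118
guard_bar 0.72 [165.  264.4 195.3 285.5] [524.95 290.44] [31.45 56.38] 71.69828796386719
flux_tin 0.71 [202.6 147.4 243.7 186.4] [771.28 219.89] [88.26 95.61] 45.46991729736329
screw_dish 0.66 [461.4 270.9 504.5 339.3] [ 457.11 -356.65] [ 95.84 142.33] -3.37526702880858
screw_dish 0.64 [147.7 197.4 199.  245.6] [644.93 330.67] [109.86 110.14] -63.61404800415038
[32 37 36 34 33] [[279.5  234.72]
 [303.05 236.76]
 [326.89 238.53]
 [350.65 240.38]
 [374.42 242.58]] [[ 617.55   91.77]
 [ 612.47   38.27]
 [ 608.01  -15.75]
 [ 603.37  -69.53]
 [ 597.96 -123.29]]
```

View pics/b1.png

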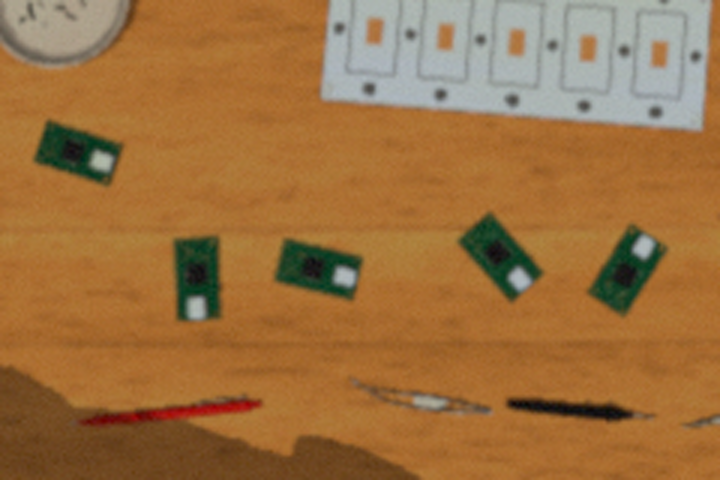

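View pics/s1.png

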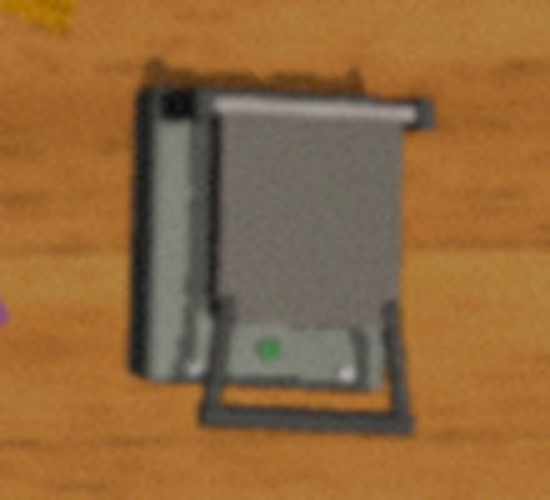

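The first crop shows five green boards, each with a white socket. All fit the description, unlike the blue, orange and purple ones. In the second crop the guard bar runs from about (461,332) to (502,335) and the hinge from about (463,271) to (506,273).

Run:
```python
from h import *
cr=lambda x,y:[420+(x+.5)/5-.5,250+(y+.5)/5-.5]
b=world("top",[cr(205,414),cr(412,425)],90); h=world("top",[cr(213,105),cr(432,113)],90)
print(b,b.mean(0),h,h.mean(0),np.linalg.norm(b.mean(0)-h.mean(0)))
for p in (b,h): d=p[0]-p[1];print(np.degrees(np.arctan2(-d[0],d[1])))
d=h.mean(0)-b.mean(0);print(np.degrees(np.arctan2(d[1],d[0])))
w=world("top",[cr(148,92),cr(138,377),cr(380,388)],40);print('box top corners',w,np.linalg.norm(w[0]-w[1]),np.linalg.norm(w[2]-w[1]))
d=w[0]-w[1];print(np.degrees(np.arctan2(d[1],d[0])))
```

```text
[[ 403.48 -288.53]
 [ 397.92 -374.33]] [ 400.7  -331.43] [[ 530.46 -296.06]
 [ 526.27 -387.95]] [ 528.37 -342.01] 128.1010449731439
-3.7052174734025844
-2.607902301228726
-4.7363295201107345
box top corners [[ 537.94 -282.86]
 [ 414.52 -274.66]
 [ 408.55 -380.25]] 123.69540461908683 105.75663559091053
-3.798866524831229
```

```bash
cat > plan.py <<'E'
# waypoints "x,y,z,yawdeg[,n]" (n = hold rows after) -> rows in the tool frame, 8 to a call; keeps the commanded pose in cmd.json
import sys
from h import *
try: P=np.array(json.load(open('cmd.json')))
except Exception: P=np.array([249.588,573.004,256.281,np.degrees(1.158+np.pi/2+.002)])
rows=[];p=P.copy()
for a in sys.argv[1:]:
    v=np.array([float(t) for t in a.split(',')]);w=v[:4];hold=int(v[4]) if len(v)>4 else 0;sp=v[5] if len(v)>5 else 55
    n=max(1,int(np.ceil(max(np.linalg.norm(w[:3]-p[:3])/sp,abs(w[3]-p[3])/9.5))))
    rows+=[p+(w-p)*k/n for k in range(1,n+1)]+[w]*hold;p=w
for i in range(0,len(rows),8):
    Rt=R.from_euler('xyz',[180,0,P[3]],degrees=True);D=[];T=[]
    for q in rows[i:i+8]:
        D.append([round(t,4) for t in (Rt.inv().apply(q[:3]-P[:3])/1000).tolist()]);T.append([0,0,round(P[3]-q[3],1)])
    print(len(D),json.dumps(D),json.dumps(T)); P=rows[min(i+7,len(rows)-1)]
json.dump(list(P),open('cmd.json','w'))
E
python3 plan.py 400.7,-331.4,190,86.3
```

```text
8 [[-0.0294, -0.0452, 0.0039], [-0.0588, -0.0904, 0.0078], [-0.0882, -0.1357, 0.0117], [-0.1176, -0.1809, 0.0156], [-0.147, -0.2261, 0.0195], [-0.1764, -0.2713, 0.0234], [-0.2058, -0.3166, 0.0273], [-0.2352, -0.3618, 0.0312]] [[0, 0, 4.1], [0, 0, 8.3], [0, 0, 12.4], [0, 0, 16.5], [0, 0, 20.6], [0, 0, 24.8], [0, 0, 28.9], [0, 0, 33.0]]
8 [[-0.0493, -0.0219, 0.0039], [-0.0986, -0.0438, 0.0078], [-0.1479, -0.0657, 0.0117], [-0.1972, -0.0876, 0.0156], [-0.2465, -0.1095, 0.0195], [-0.2957, -0.1314, 0.0234], [-0.345, -0.1533, 0.0273], [-0.3943, -0.1752, 0.0312]] [[0, 0, 4.1], [0, 0, 8.3], [0, 0, 12.4], [0, 0, 16.5], [0, 0, 20.6], [0, 0, 24.8], [0, 0, 28.9], [0, 0, 33.0]]
1 [[-0.0533, 0.0085, 0.0039]] [[0, 0, 4.1]]
```

>>> carry_out(delta_pos=[[-0.0294,-0.0452,0.0039],[-0.0588,-0.0904,0.0078],[-0.0882,-0.1357,0.0117],[-0.1176,-0.1809,0.0156],[-0.147,-0.2261,0.0195],[-0.1764,-0.2713,0.0234],[-0.2058,-0.3166,0.0273],[-0.2352,-0.3618,0.0312]], rot=[[0,0,4.1],[0,0,8.3],[0,0,12.4],[0,0,16.5],[0,0,20.6],[0,0,24.8],[0,0,28.9],[0,0,33.0]], claw=0.03, grip_force=30)

```text
clock: 1.55
eef_pos: [320.9, 145.9, 225.3]
tcp_rot: [3.14, 0.0, 2.153]
contact_force: [1.1, 0.6, 0.4]
opening: 0.355
grasp_force: 0.0
```

>>> carry_out(delta_pos=[[-0.0493,-0.0219,0.0039],[-0.0986,-0.0438,0.0078],[-0.1479,-0.0657,0.0117],[-0.1972,-0.0876,0.0156],[-0.2465,-0.1095,0.0195],[-0.2957,-0.1314,0.0234],[-0.345,-0.1533,0.0273],[-0.3943,-0.1752,0.0312]], rot=[[0,0,4.1],[0,0,8.3],[0,0,12.4],[0,0,16.5],[0,0,20.6],[0,0,24.8],[0,0,28.9],[0,0,33.0]])

```text
clock: 2.55
eef_pos: [392.1, -280.2, 193.9]
tcp_rot: [3.141, 0.0, 1.576]
contact_force: [1.0, 0.8, 0.1]
opening: 0.354
grasp_force: 0.0
```

>>> carry_out(delta_pos=[[-0.0533,0.0085,0.0039],[-0.0533,0.0085,0.0039]], rot=[[0,0,4.1],[0,0,4.1]])

```text
clock: 2.8
eef_pos: [401.5, -334.7, 189.8]
tcp_rot: [3.141, 0.001, 1.504]
contact_force: [-0.3, 1.2, 0.1]
opening: 0.347
grasp_force: 0.0
```

```bash
python3 -c "
from h import *
print(r.sense()['eef_pos']);cv2.imwrite('pics/g1.png',cv2.resize(r.grab_frame('scene')[100:340,380:640],None,fx=3,fy=2.5))"; python3 plan.py 400.7,-331.4,96,86.3,2,35
```

```text
[ 401.51 -334.75  189.84]
5 [[0.0, -0.0, 0.0313], [0.0, -0.0, 0.0627], [0.0, -0.0, 0.094], [0.0, -0.0, 0.094], [0.0, -0.0, 0.094]] [[0, 0, 0.0], [0, 0, 0.0], [0, 0, 0.0], [0, 0, 0.0], [0, 0, 0.0]]
```

View pics/g1.png

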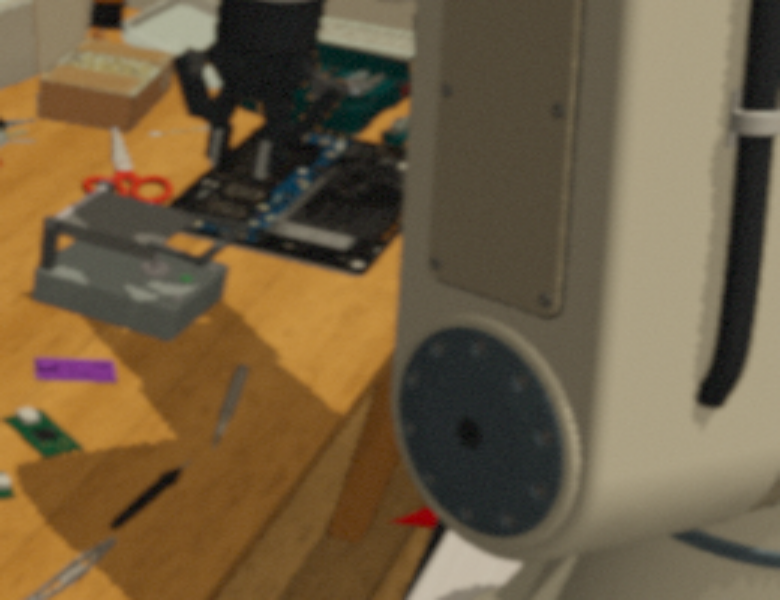

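```bash
python3 - <<'E'
s=open('plan.py').read()
a=s.index("try:");b=s.index("rows=[]")
s=s[:a]+"s=r.sense();P=np.r_[s['eef_pos'],np.degrees(s['tcp_rot'][2])]\nprint('now',P,s['contact_force'],s['opening'])\n"+s[b:]
s=s[:s.index("json.dump(list")]
s=s.replace("w=v[:4]","w=v[:4].copy();w[3]+=360*round((P[3]-w[3])/360)")
open('plan.py','w').write(s)
E
python3 plan.py 400.7,-331.4,96,86.3,2,35
```

```text
now [ 400.78 -332.65  189.63   86.24] [-0.51 -0.29 -0.32] 0.35073763864382534
5 [[0.0004, -0.0001, 0.0312], [0.0008, -0.0001, 0.0624], [0.0012, -0.0002, 0.0936], [0.0012, -0.0002, 0.0936], [0.0012, -0.0002, 0.0936]] [[0, 0, -0.0], [0, 0, -0.0], [0, 0, -0.1], [0, 0, -0.1], [0, 0, -0.1]]
```

>>> carry_out(delta_pos=[[0.0004,0,0.0312],[0.0008,0,0.0624],[0.001,0,0.0935],[0.001,0,0.0935],[0.001,0,0.0935]], rot=[[0,0,0],[0,0,0],[0,0,0],[0,0,0],[0,0,0]])

```text
clock: 3.48
eef_pos: [401.4, -330.1, 97.5]
tcp_rot: [3.141, 0.0, 1.508]
contact_force: [0.1, 0.3, 0.3]
opening: 0.35
grasp_force: 0.0
```

>>> carry_out(delta_pos=[[0,0,0],[0,0,0],[0,0,0],[0,0,0],[0,0,0]], rot=[[0,0,0],[0,0,0],[0,0,0],[0,0,0],[0,0,0]], claw=0.0, grip_force=25)

```text
clock: 4.1
eef_pos: [402.4, -330.9, 97.8]
tcp_rot: [3.139, 0.001, 1.507]
contact_force: [4.8, 3.3, 5.7]
opening: 0.107
grasp_force: 26.1
```

>>> carry_out(delta_pos=[[0,0.004,-0.0317],[0,0.0157,-0.0614],[0,0.0343,-0.0873],[0,0.0588,-0.1077],[0,0.0876,-0.1215],[0,0.1189,-0.1277],[0,0.1445,-0.1269],[0,0.1445,-0.1269]], rot=[[0,0,0],[0,0,0],[0,0,0],[0,0,0],[0,0,0],[0,0,0],[0,0,0],[0,0,0]])

```text
clock: 5.1
eef_pos: [547.7, -339.6, 225.3]
tcp_rot: [3.138, 0.001, 1.508]
contact_force: [1.7, 3.8, 11.1]
opening: 0.106
grasp_force: 27.2
```

>>> carry_out(delta_pos=[[0,0,0],[0,0,0]], rot=[[0,0,0],[0,0,0]])

```text
clock: 5.35
eef_pos: [546.3, -339.6, 225.5]
tcp_rot: [3.138, 0.001, 1.507]
contact_force: [2.5, 3.8, 9.6]
opening: 0.103
grasp_force: 27.1
```

>>> carry_out(delta_pos=[[0,0,0],[0,0,0],[0,0,-0.03],[0,0,-0.08],[0,-0.05,-0.08],[0,-0.1,-0.08],[0,-0.15,-0.08]], rot=[[0,0,0],[0,0,0],[0,0,0],[0,0,0],[0,0,0],[0,0,0],[0,0,0]], claw=0.03)

```text
clock: 6.22
eef_pos: [393.7, -329.7, 303.1]
tcp_rot: [-3.141, 0.0, 1.508]
contact_force: [-0.4, -0.8, 0.4]
opening: 0.349
grasp_force: 0.0
```

Run:
```python
from h import *
im=r.grab_frame("top")
cv2.imwrite("pics/s2.png",cv2.resize(im[225:345,420:540],None,fx=5,fy=5,interpolation=cv2.INTER_CUBIC))
ox=np.array([473.5,-336.1]);a=np.radians(-3.7);X=np.array([np.cos(a),np.sin(a)]);Y=np.array([-X[1],X[0]])
for n,(x,y,z) in dict(tip=(-20,17.3,76.6),piv=(-20,0,45),fl=(-65,52,40),fr=(-65,-52,40),bl=(65,52,40)).items():
    p=ox+x*X+y*Y;u=proj("top",[[*p,z]])[0];print(n,p,u,((u-[420,225])+.5)*5)
for d in r.recognise("toggle_tip","top")[:3]: print(d)
```

```text
tip [ 454.66 -317.55] [471.67 306.91] [260.87 412.03]
piv [ 453.54 -334.81] [474.9  306.68] [277.02 410.89]
fl [ 411.99 -280.01] [449.69 326.15] [150.96 508.25]
fr [ 405.28 -383.8 ] [497.27 328.7 ] [388.86 521.  ]
bl [ 541.72 -288.4 ] [451.66 266.25] [160.81 208.76]
```

View pics/s2.png

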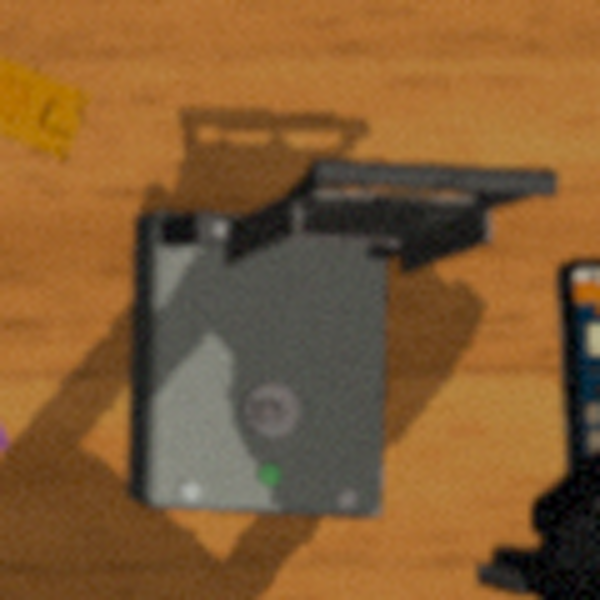

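The crop shows the guard leaning back past upright. The toggle boss is at about (272,410), i.e. (474,307) in the full picture, so the pivot is about 2 mm left of the estimate.

```bash
python3 plan.py 456.3,-288.6,150,86.3 456.3,-288.6,97,86.3,1 454.2,-321,97,86.3,0,16 453.8,-328,97,86.3,1
```

```text
now [ 391.08 -329.17  303.07   86.26] [-0.01  0.1  -0.22] 0.3528138416130196
8 [[0.0112, 0.0156, 0.0383], [0.0224, 0.0312, 0.0765], [0.0336, 0.0468, 0.1148], [0.0447, 0.0624, 0.1531], [0.0447, 0.0624, 0.2061], [0.0447, 0.0624, 0.2061], [0.0339, 0.0624, 0.2061], [0.0231, 0.0625, 0.2061]] [[0, 0, -0.0], [0, 0, -0.0], [0, 0, -0.0], [0, 0, -0.0], [0, 0, -0.0], [0, 0, -0.0], [0, 0, -0.0], [0, 0, -0.0]]
3 [[-0.0108, -0.0, -0.0], [-0.0178, 0.0001, 0.0], [-0.0178, 0.0001, 0.0]] [[0, 0, 0.0], [0, 0, 0.0], [0, 0, 0.0]]
```

>>> carry_out(delta_pos=[[0.0112,0.0156,0.0383],[0.0224,0.0312,0.0765],[0.0336,0.0468,0.1148],[0.0447,0.0624,0.1531],[0.0447,0.0624,0.2061],[0.0447,0.0624,0.2061]], rot=[[0,0,0],[0,0,0],[0,0,0],[0,0,0],[0,0,0],[0,0,0]], claw=0.0)

```text
clock: 7.08
eef_pos: [458.4, -287.7, 93.9]
tcp_rot: [-3.135, -0.004, 1.508]
contact_force: [-0.5, 0.2, 0.6]
opening: -0.001
grasp_force: 0.0
```

>>> carry_out(delta_pos=[[-0.01,0,0],[-0.02,0,0],[-0.03,0,0],[-0.036,0,0],[-0.039,0,0],[-0.039,0,0],[-0.039,0,0]], rot=[[0,0,0],[0,0,0],[0,0,0],[0,0,0],[0,0,0],[0,0,0],[0,0,0]])

```text
clock: 7.95
eef_pos: [458.0, -328.1, 97.2]
tcp_rot: [-3.141, -0.0, 1.508]
contact_force: [0.3, 0.2, 0.9]
opening: 0.004
grasp_force: 0.0
```

>>> carry_out(delta_pos=[[-0.002,0,0],[-0.004,0,0],[-0.004,0,0]], rot=[[0,0,0],[0,0,0],[0,0,0]])

```text
clock: 8.32
eef_pos: [457.8, -332.3, 97.2]
tcp_rot: [-3.141, -0.0, 1.507]
contact_force: [-0.5, 0.4, -0.4]
opening: 0.001
grasp_force: 0.3
```

>>> carry_out(delta_pos=[[-0.003,0,0],[-0.003,0,0]], rot=[[0,0,0],[0,0,0]])

```text
clock: 8.57
eef_pos: [457.5, -334.0, 97.0]
tcp_rot: [-3.141, -0.003, 1.506]
contact_force: [2.4, 9.3, 0.6]
opening: 0.0
grasp_force: 4.3
```

>>> carry_out(delta_pos=[[0.012,0,0],[0.012,0,-0.05],[0.012,0,-0.11],[0.05,0,-0.15],[0.09,0,-0.15],[0.09,0,-0.15],[0.09,0,-0.15]], rot=[[0,0,0],[0,0,0],[0,0,0],[0,0,0],[0,0,0],[0,0,0],[0,0,0]], claw=0.03)

```text
clock: 9.45
eef_pos: [463.4, -245.6, 247.3]
tcp_rot: [3.141, 0.001, 1.508]
contact_force: [-0.1, -0.7, -0.3]
opening: 0.351
grasp_force: 0.0
```

```bash
cat > boards.py <<'E'
from h import *
PY=np.radians(-5.1)                                   # direction of the plate's x
BAY=np.array([[617.55,91.77],[612.47,38.27],[608.01,-15.75],[603.37,-69.53],[597.96,-123.29]])
k=np.arange(5);BAY=np.c_[np.polyval(np.polyfit(k,BAY[:,0],1),k),np.polyval(np.polyfit(k,BAY[:,1],1),k)]
def find(im=None):
    im=r.grab_frame("top") if im is None else im
    hsv=cv2.cvtColor(im,cv2.COLOR_BGR2HSV);out=[]
    for d in r.cut_out("board0","top"):
        m=d['mask'];n=m.sum();med=np.median(hsv[m],0)
        if not(45<med[0]<90 and med[1]>70 and 200<n<700): continue
        m=m.copy();ys,xs=np.nonzero(m);uv=np.c_[xs,ys];c,s,a=rect(uv,"top",2);z=12 if c[0]>545 else 2
        c,s,a=rect(uv,"top",z);cm=(c+world("top",uv,z).mean(0))/2
        b=m&(hsv[...,1]<90)&(hsv[...,2]>120);by,bx=np.nonzero(b)
        if len(bx)<8: print('no socket',cm);continue
        v=hsv[b][:,2].astype(float);so=world("top",[[np.average(bx,weights=v),np.average(by,weights=v)]],z+6)[0]
        t=cm-so;y0=np.arctan2(t[1],t[0]);L=np.linalg.norm(t)
        e=(a-y0+np.pi/2)%np.pi-np.pi/2; y=y0+.6*e       # axis: rectangle and socket direction
        u=np.array([np.cos(y),np.sin(y)]);c2=(cm+so+21.5*u)/2
        out.append((c2,np.degrees(y),L,n,np.array(s),np.degrees(e)))
    return out
def show(bs):
    for c,y,L,n,s,e in bs:
        u=np.array([np.cos(np.radians(y)),np.sin(np.radians(y))]);q=''
        if c[0]>545:
            t=c-BAY;i=np.argmin(np.hypot(*t.T));X=np.array([np.cos(PY),np.sin(PY)]);Y=np.array([-X[1],X[0]])
            q=f"bay{'ABCDE'[i]} dx {t[i]@X:.1f} dy {t[i]@Y:.1f} dang {(y-np.degrees(PY)+90)%180-90:.1f}"
        print('cen',c,'y-ang %.1f'%y,'sock',c-21.5*u,'L %.1f n %d e %.1f'%(L,n,e),s,q)
if __name__=="__main__":
    X=np.array([np.cos(PY),np.sin(PY)])
    show(find());[print('bay','ABCDE'[i],b,'TCP for y=x:',b-21.5*X,'other:',b+21.5*X) for i,b in enumerate(BAY)]
    print(r.sense()['eef_pos'])
E
python3 boards.py; python3 -c "
from h import *
im=r.grab_frame('top');cv2.imwrite('pics/s3.png',cv2.resize(im[260:345,430:515],None,fx=6,fy=6,interpolation=cv2.INTER_CUBIC))"
```

```text
cen [446.4   -1.99] y-ang 42.9 sock [430.65 -16.63] L 21.8 n 377 e 3.9 [33.38 58.7 ] 
cen [431.43 226.45] y-ang 2.7 sock [409.96 225.44] L 21.9 n 392 e 2.2 [32.14 61.57] 
cen [436.31 -97.35] y-ang 146.6 sock [ 454.26 -109.18] L 21.0 n 411 e 1.3 [34.63 61.61] 
cen [438.15 135.92] y-ang 75.3 sock [432.69 115.13] L 23.3 n 432 e -3.4 [37.74 62.84] 
bay A [617.53  91.88] TCP for y=x: [596.11  93.79] other: [638.94  89.97]
bay B [612.7   38.09] TCP for y=x: [591.29  40.  ] other: [634.11  36.17]
bay C [607.87 -15.71] TCP for y=x: [586.46 -13.79] other: [629.29 -17.62]
bay D [603.04 -69.5 ] TCP for y=x: [581.63 -67.59] other: [624.46 -71.41]
bay E [ 598.22 -123.29] TCP for y=x: [ 576.8  -121.38] other: [ 619.63 -125.2 ]
[ 463.33 -246.11  246.96]
```

View pics/s3.png

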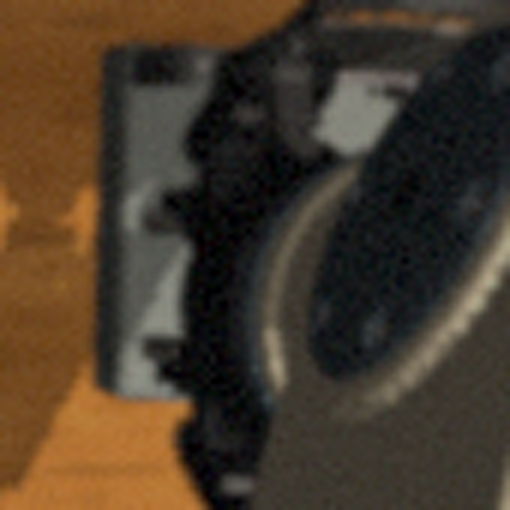

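The crop is blocked by the arm over the box. The contact force at the end stop (9 N) shows the toggle is fully over to the right.

```bash
python3 plan.py 454.3,-109.2,100,146.6,2 454.3,-109.2,28,146.6,1,36
```

```text
now [ 463.3  -246.18  246.92   86.32] [-0.05  0.62  0.19] 0.35208850139296466
8 [[0.0194, -0.0025, 0.021], [0.0389, -0.0051, 0.042], [0.0583, -0.0076, 0.063], [0.0778, -0.0102, 0.084], [0.0972, -0.0127, 0.1049], [0.1167, -0.0152, 0.1259], [0.1361, -0.0178, 0.1469], [0.1361, -0.0178, 0.1469]] [[0, 0, -8.6], [0, 0, -17.2], [0, 0, -25.8], [0, 0, -34.4], [0, 0, -43.1], [0, 0, -51.7], [0, 0, -60.3], [0, 0, -60.3]]
4 [[0.0, 0.0, 0.0], [0.0, -0.0, 0.036], [0.0, -0.0, 0.072], [0.0, -0.0, 0.072]] [[0, 0, 0.0], [0, 0, 0.0], [0, 0, 0.0], [0, 0, 0.0]]
```

>>> carry_out(delta_pos=[[0.0194,-0.0025,0.021],[0.0389,-0.0051,0.042],[0.0583,-0.0076,0.063],[0.0778,-0.0102,0.084],[0.0972,-0.0127,0.1049],[0.1167,-0.0152,0.1259],[0.1361,-0.0178,0.1469],[0.1361,-0.0178,0.1469]], rot=[[0,0,-8.6],[0,0,-17.2],[0,0,-25.8],[0,0,-34.4],[0,0,-43.1],[0,0,-51.7],[0,0,-60.3],[0,0,-60.3]], claw=0.028)

```text
clock: 10.6
eef_pos: [453.0, -108.0, 98.9]
tcp_rot: [-3.14, -0.004, 2.56]
contact_force: [0.4, -0.6, 0.2]
opening: 0.327
grasp_force: 0.0
```

>>> carry_out(delta_pos=[[0,0,0],[0,0,0.036],[0,0,0.07],[0,0,0.07],[0,0,0.07]], rot=[[0,0,0],[0,0,0],[0,0,0],[0,0,0],[0,0,0]])

```text
clock: 11.22
eef_pos: [455.2, -109.2, 31.6]
tcp_rot: [3.141, 0.001, 2.558]
contact_force: [0.0, -0.5, 1.2]
opening: 0.328
grasp_force: 0.0
```

```bash
python3 plan.py 454.3,-109.2,28,146.6; python3 -c "
from h import *
r.grab_frame('top');s=r.sense();print(s['eef_pos'],s['contact_force'])"
```

```text
now [ 455.16 -109.21   31.56  146.58] [ 0.04 -0.46  1.19] 0.32831066979077334
1 [[0.0007, -0.0005, 0.0036]] [[0, 0, -0.0]]
[ 455.37 -109.16   31.79] [ 0.67 -0.22 -0.33]
```

>>> carry_out(delta_pos=[[0.0008,-0.0005,0.0035],[0.0008,-0.0005,0.0035]], rot=[[0,0,0],[0,0,0]])

```text
clock: 11.52
eef_pos: [453.5, -108.6, 27.4]
tcp_rot: [3.141, 0.001, 2.56]
contact_force: [-0.1, -0.2, 0.5]
opening: 0.329
grasp_force: 0.0
```

>>> carry_out(delta_pos=[[0,0,0],[0,0,0],[0,0,0],[0,0,0],[0,0,0]], rot=[[0,0,0],[0,0,0],[0,0,0],[0,0,0],[0,0,0]], claw=0.0, grip_force=40)

```text
clock: 12.15
eef_pos: [453.8, -108.5, 27.5]
tcp_rot: [3.141, 0.001, 2.56]
contact_force: [-0.7, 1.3, 7.1]
opening: 0.122
grasp_force: 40.0
```

```bash
python3 plan.py 453.8,-108.5,80,146.6 619.6,-125.2,80,174.9,2 619.6,-125.2,41,174.9,2,20
```

```text
now [ 453.76 -108.54   27.46  146.66] [-0.67  1.25  7.14] 0.12214787252209441
8 [[-0.0, 0.0001, -0.0525], [-0.0369, 0.0193, -0.0525], [-0.0739, 0.0386, -0.0525], [-0.1108, 0.0579, -0.0525], [-0.1477, 0.0772, -0.0525], [-0.1477, 0.0772, -0.0525], [-0.1477, 0.0772, -0.0525], [-0.1477, 0.0772, -0.033]] [[0, 0, 0.1], [0, 0, -7.0], [0, 0, -14.1], [0, 0, -21.2], [0, 0, -28.2], [0, 0, -28.2], [0, 0, -28.2], [0, 0, -28.2]]
3 [[0.0, -0.0, 0.0195], [0.0, -0.0, 0.0195], [0.0, -0.0, 0.0195]] [[0, 0, 0.0], [0, 0, 0.0], [0, 0, 0.0]]
```

>>> carry_out(delta_pos=[[0,0,-0.0525],[-0.0369,0.0193,-0.0525],[-0.0739,0.0386,-0.0525],[-0.1108,0.0579,-0.0525],[-0.1477,0.0772,-0.0525],[-0.1477,0.0772,-0.0525],[-0.1477,0.0772,-0.0525],[-0.1477,0.0772,-0.0525]], rot=[[0,0,0],[0,0,-7.0],[0,0,-14.1],[0,0,-21.2],[0,0,-28.2],[0,0,-28.2],[0,0,-28.2],[0,0,-28.2]])

```text
clock: 13.15
eef_pos: [617.7, -125.0, 79.2]
tcp_rot: [3.141, -0.001, 3.051]
contact_force: [0.4, -0.8, -0.2]
opening: 0.117
grasp_force: 39.6
```

```bash
python3 plan.py 619.6,-125.2,39,174.9,2,20
```

```text
now [ 617.73 -124.99   79.19  174.81] [ 0.45 -0.81 -0.22] 0.11673258112605787
5 [[-0.0006, -0.0, 0.0134], [-0.0013, -0.0, 0.0268], [-0.0019, -0.0, 0.0402], [-0.0019, -0.0, 0.0402], [-0.0019, -0.0, 0.0402]] [[0, 0, -0.0], [0, 0, -0.1], [0, 0, -0.1], [0, 0, -0.1], [0, 0, -0.1]]
```

>>> carry_out(delta_pos=[[-0.0006,0,0.0134],[-0.0013,0,0.0268],[-0.0019,0,0.039],[-0.0019,0,0.04],[-0.0019,0,0.04]], rot=[[0,0,0],[0,0,0],[0,0,0],[0,0,0],[0,0,0]])

```text
clock: 13.78
eef_pos: [620.9, -125.3, 39.1]
tcp_rot: [3.142, -0.001, 3.052]
contact_force: [0.3, 0.2, -1.0]
opening: 0.117
grasp_force: 39.6
```

```bash
python3 plan.py 619.6,-125.2,38.3,174.9,1,20
```

```text
now [ 620.91 -125.31   39.11  174.86] [ 0.28  0.18 -0.96] 0.1165514236999848
2 [[0.0013, -0.0, 0.0008], [0.0013, -0.0, 0.0008]] [[0, 0, -0.0], [0, 0, -0.0]]
```

>>> carry_out(delta_pos=[[0.0013,0,0.001],[0.0013,0,0.001]], rot=[[0,0,0],[0,0,0]])

```text
clock: 14.02
eef_pos: [619.7, -125.2, 38.6]
tcp_rot: [-3.142, 0.0, 3.052]
contact_force: [0.6, 0.2, -0.2]
opening: 0.12
grasp_force: 39.6
```

>>> carry_out(delta_pos=[[0,0,0],[0,0,0],[0,0,0],[0,0,-0.02],[0,0,-0.06],[0,0,-0.09]], rot=[[0,0,0],[0,0,0],[0,0,0],[0,0,0],[0,0,0],[0,0,0]], claw=0.028)

```text
clock: 14.78
eef_pos: [620.4, -125.4, 131.3]
tcp_rot: [-3.141, 0.002, 3.052]
contact_force: [1.0, -0.3, -0.5]
opening: 0.325
grasp_force: 0.0
```

```bash
python3 boards.py|grep -v ^bay; python3 plan.py 500,-60,120,100 430.6,-16.6,80,42.9,3
```

```text
cen [526.52 319.01] y-ang 72.0 sock [519.86 298.57] L 21.4 n 424 e -1.0 [37.92 62.56] 
cen [431.62 226.69] y-ang 4.5 sock [410.19 225.01] L 22.4 n 439 e 3.4 [34.56 66.58] 
cen [446.41  -1.56] y-ang 42.1 sock [430.46 -15.97] L 23.0 n 420 e -1.4 [35.25 61.97] 
[ 622.3  -125.77  133.46]
now [ 622.3  -125.77  133.46  174.86] [ 0.65 -0.11 -0.05] 0.33042567429762876
8 [[0.016, 0.0068, 0.0017], [0.0319, 0.0136, 0.0034], [0.0479, 0.0205, 0.005], [0.0638, 0.0273, 0.0067], [0.0798, 0.0341, 0.0084], [0.0958, 0.0409, 0.0101], [0.1117, 0.0477, 0.0118], [0.1277, 0.0546, 0.0135]] [[0, 0, 9.4], [0, 0, 18.7], [0, 0, 28.1], [0, 0, 37.4], [0, 0, 46.8], [0, 0, 56.1], [0, 0, 65.5], [0, 0, 74.9]]
8 [[0.0078, -0.0087, 0.0057], [0.0157, -0.0174, 0.0114], [0.0235, -0.0261, 0.0171], [0.0313, -0.0347, 0.0229], [0.0391, -0.0434, 0.0286], [0.047, -0.0521, 0.0343], [0.0548, -0.0608, 0.04], [0.0548, -0.0608, 0.04]] [[0, 0, 8.2], [0, 0, 16.3], [0, 0, 24.5], [0, 0, 32.6], [0, 0, 40.8], [0, 0, 48.9], [0, 0, 57.1], [0, 0, 57.1]]
2 [[0.0, 0.0, 0.0], [0.0, 0.0, 0.0]] [[0, 0, 0.0], [0, 0, 0.0]]
```

>>> carry_out(delta_pos=[[0.016,0.0068,0.0017],[0.0319,0.0136,0.0034],[0.0479,0.0205,0.005],[0.0638,0.0273,0.0067],[0.0798,0.0341,0.0084],[0.0958,0.0409,0.0101],[0.1117,0.0477,0.0118],[0.1277,0.0546,0.0135]], rot=[[0,0,9.4],[0,0,18.7],[0,0,28.1],[0,0,37.4],[0,0,46.8],[0,0,56.1],[0,0,65.5],[0,0,74.9]])

```text
clock: 15.88
eef_pos: [496.8, -59.2, 115.0]
tcp_rot: [3.142, 0.0, 1.739]
contact_force: [0.1, -0.6, 0.9]
opening: 0.327
grasp_force: 0.0
```

>>> carry_out(delta_pos=[[0.0078,-0.0087,0.0057],[0.0157,-0.0174,0.0114],[0.0235,-0.0261,0.0171],[0.0313,-0.0347,0.0229],[0.0391,-0.0434,0.0286],[0.047,-0.0521,0.0343],[0.0548,-0.0608,0.04],[0.0548,-0.0608,0.04]], rot=[[0,0,8.2],[0,0,16.3],[0,0,24.5],[0,0,32.6],[0,0,40.8],[0,0,48.9],[0,0,57.1],[0,0,57.1]])

```text
clock: 16.88
eef_pos: [427.1, -15.7, 74.7]
tcp_rot: [-3.141, 0.001, 0.75]
contact_force: [0.1, 0.4, -0.5]
opening: 0.328
grasp_force: 0.0
```

```bash
python3 boards.py|grep -v "^bay"; python3 plan.py 430.5,-16.3,28.3,42.5,2,28
```

```text
cen [526.37 319.21] y-ang 73.3 sock [520.2  298.62] L 21.7 n 398 e 1.7 [36.11 61.77] 
cen [438.72 135.52] y-ang 75.5 sock [433.36 114.7 ] L 22.2 n 440 e 0.8 [35.78 63.67] 
cen [ 594.59 -124.17] y-ang 171.9 sock [ 615.88 -127.2 ] L 17.5 n 415 e 6.4 [34.19 62.55] bayE dx -3.5 dy -1.2 dang -3.0
cen [431.49 226.36] y-ang 2.9 sock [410.02 225.25] L 22.2 n 390 e 1.2 [32.12 61.39] 
[428.59 -16.06  75.2 ]
now [428.59 -16.06  75.2   43.06] [-0.09 -0.47  0.45] 0.3324100106163185
4 [[0.0006, 0.0007, 0.0234], [0.0012, 0.0015, 0.0469], [0.0012, 0.0015, 0.0469], [0.0012, 0.0015, 0.0469]] [[0, 0, 0.3], [0, 0, 0.6], [0, 0, 0.6], [0, 0, 0.6]]
```

>>> carry_out(delta_pos=[[0.0006,0.0007,0.0234],[0.0012,0.0015,0.0455],[0.0012,0.0015,0.0465],[0.0012,0.0015,0.0465]], rot=[[0,0,0.3],[0,0,0.6],[0,0,0.6],[0,0,0.6]])

```text
clock: 17.48
eef_pos: [430.5, -16.4, 28.9]
tcp_rot: [3.141, -0.0, 0.739]
contact_force: [-0.8, 0.6, 0.8]
opening: 0.331
grasp_force: 0.0
```

```bash
sed -i 's/c2=(cm+so+21.5\*u)\/2/c2=(cm+so+21.5*u)\/2 if z==2 else cm/' boards.py; python3 plan.py 430.5,-16.3,28.3,42.5
```

```text
now [430.49 -16.39  28.89  42.32] [-0.8   0.58  0.83] 0.33104130122255665
1 [[0.0001, -0.0001, 0.0006]] [[0, 0, -0.2]]
```

>>> carry_out(delta_pos=[[0,0,0.0005],[0,0,0.0005],[0,0,0.0005],[0,0,0.0005],[0,0,0.0005]], rot=[[0,0,0],[0,0,0],[0,0,0],[0,0,0],[0,0,0]], claw=0.0, grip_force=40)

```text
clock: 18.1
eef_pos: [430.7, -16.3, 28.8]
tcp_rot: [3.14, -0.001, 0.738]
contact_force: [-0.8, -1.1, 6.0]
opening: 0.118
grasp_force: 39.2
```

```bash
python3 plan.py 430.5,-16.4,80,42.5 581.6,-67.6,80,-5.1,2
```

```text
now [430.67 -16.34  28.8   42.29] [-0.8  -1.08  6.  ] 0.11819684974284772
8 [[-0.0002, -0.0001, -0.0512], [0.0127, 0.0232, -0.0512], [0.0256, 0.0465, -0.0512], [0.0385, 0.0697, -0.0512], [0.0514, 0.093, -0.0512], [0.0643, 0.1162, -0.0512], [0.0772, 0.1395, -0.0512], [0.0772, 0.1395, -0.0512]] [[0, 0, -0.2], [0, 0, 7.7], [0, 0, 15.7], [0, 0, 23.6], [0, 0, 31.5], [0, 0, 39.5], [0, 0, 47.4], [0, 0, 47.4]]
1 [[0.0, 0.0, 0.0]] [[0, 0, 0.0]]
```

>>> carry_out(delta_pos=[[0,0,-0.0512],[0.0127,0.0232,-0.0512],[0.0256,0.0465,-0.0512],[0.0385,0.0697,-0.0512],[0.0514,0.093,-0.0512],[0.0643,0.1162,-0.0512],[0.0772,0.1395,-0.0512],[0.0772,0.1395,-0.0512]], rot=[[0,0,0],[0,0,7.7],[0,0,15.7],[0,0,23.6],[0,0,31.5],[0,0,39.5],[0,0,47.4],[0,0,47.4]])

```text
clock: 19.1
eef_pos: [582.8, -68.1, 79.8]
tcp_rot: [3.142, -0.002, -0.09]
contact_force: [0.1, 0.3, 0.4]
opening: 0.119
grasp_force: 39.2
```

>>> carry_out(delta_pos=[[0,0,0.02],[0,0,0.034],[0,0,0.037],[0,0,0.037]], rot=[[0,0,0],[0,0,0],[0,0,0],[0,0,0]])

```text
clock: 19.6
eef_pos: [580.7, -67.5, 42.1]
tcp_rot: [-3.142, 0.0, -0.089]
contact_force: [-0.5, 0.2, 0.2]
opening: 0.117
grasp_force: 39.2
```

```bash
python3 plan.py 581.6,-67.6,39,-5.1,1
```

```text
now [580.69 -67.49  42.13  -5.1 ] [-0.5   0.19  0.15] 0.11698780198660674
2 [[0.0009, 0.0, 0.0031], [0.0009, 0.0, 0.0031]] [[0, 0, -0.0], [0, 0, -0.0]]
```

>>> carry_out(delta_pos=[[0.0008,0,0.003],[0.0008,0,0.003],[0.0008,0,0.003]], rot=[[0,0,0],[0,0,0],[0,0,0]])

```text
clock: 19.98
eef_pos: [581.9, -67.7, 39.3]
tcp_rot: [3.142, -0.0, -0.09]
contact_force: [0.4, -0.0, -0.1]
opening: 0.116
grasp_force: 39.2
```

>>> carry_out(delta_pos=[[0,0,0],[0,0,0],[0,0,0],[0,0,-0.02],[0,0,-0.06],[0,0,-0.07],[0,0,-0.07]], rot=[[0,0,0],[0,0,0],[0,0,0],[0,0,0],[0,0,0],[0,0,0],[0,0,0]], claw=0.028)

```text
clock: 20.85
eef_pos: [582.3, -67.7, 110.4]
tcp_rot: [3.142, -0.002, -0.09]
contact_force: [-1.0, 0.4, 0.2]
opening: 0.328
grasp_force: 0.0
```

```bash
python3 boards.py|grep -v "^bay "; python3 plan.py 433.2,114.8,80,75.4,2
```

```text
cen [527.23 318.47] y-ang 71.0 sock [520.24 298.14] L 20.9 n 406 e 3.6 [34.72 63.12] 
cen [438.38 135.99] y-ang 76.7 sock [433.45 115.07] L 20.9 n 441 e 1.6 [36.57 63.32] 
cen [464.73 226.14] y-ang 1.6 sock [443.24 225.54] L 20.9 n 358 e -2.2 [29.66 58.69] 
[581.19 -67.59 108.63]
now [581.19 -67.59 108.63  -5.14] [ 0.1  -0.11 -0.08] 0.32915782303953395
8 [[-0.0182, -0.0187, 0.0032], [-0.0364, -0.0374, 0.0064], [-0.0546, -0.0561, 0.0095], [-0.0728, -0.0748, 0.0127], [-0.091, -0.0936, 0.0159], [-0.1092, -0.1123, 0.0191], [-0.1273, -0.131, 0.0223], [-0.1455, -0.1497, 0.0255]] [[0, 0, -8.9], [0, 0, -17.9], [0, 0, -26.8], [0, 0, -35.8], [0, 0, -44.7], [0, 0, -53.7], [0, 0, -62.6], [0, 0, -71.6]]
3 [[0.012, -0.0232, 0.0032], [0.012, -0.0232, 0.0032], [0.012, -0.0232, 0.0032]] [[0, 0, -8.9], [0, 0, -8.9], [0, 0, -8.9]]
```

>>> carry_out(delta_pos=[[-0.0182,-0.0187,0.0032],[-0.0364,-0.0374,0.0064],[-0.0546,-0.0561,0.0095],[-0.0728,-0.0748,0.0127],[-0.091,-0.0936,0.0159],[-0.1092,-0.1123,0.0191],[-0.1273,-0.131,0.0223],[-0.1455,-0.1497,0.0255]], rot=[[0,0,-8.9],[0,0,-17.9],[0,0,-26.8],[0,0,-35.8],[0,0,-44.7],[0,0,-53.7],[0,0,-62.6],[0,0,-71.6]])

```text
clock: 21.95
eef_pos: [448.8, 94.9, 82.5]
tcp_rot: [-3.14, 0.001, 1.165]
contact_force: [0.2, -0.2, -0.3]
opening: 0.327
grasp_force: 0.0
```

>>> carry_out(delta_pos=[[0.012,-0.0232,0.0032],[0.012,-0.0232,0.0032],[0.012,-0.0232,0.0032]], rot=[[0,0,-9.2],[0,0,-9.2],[0,0,-9.2]])

```text
clock: 22.32
eef_pos: [434.0, 114.5, 80.0]
tcp_rot: [-3.141, 0.0, 1.318]
contact_force: [0.3, 0.9, 0.1]
opening: 0.325
grasp_force: 0.0
```

```bash
python3 boards.py|grep -v "^bay "; python3 plan.py 433.3,115,28.6,76,2,28
```

```text
no socket [475.07 227.4 ]
cen [526.74 319.05] y-ang 72.5 sock [520.27 298.55] L 21.6 n 365 e 3.8 [32.69 60.65] 
cen [602.31 -69.6 ] y-ang -1.6 sock [580.82 -69.01] L 20.9 n 391 e 1.8 [33.85 61.41] bayD dx -0.7 dy -0.2 dang 3.5
cen [ 596.21 -123.1 ] y-ang -185.0 sock [ 617.62 -124.98] L 7.9 n 456 e -9.0 [37.5  65.24] bayE dx -2.0 dy 0.0 dang 0.1
[434.35 114.29  80.29]
now [434.35 114.29  80.29  75.52] [ 0.54 -1.05 -0.25] 0.3298422524513682
4 [[0.0002, -0.0006, 0.0258], [0.0004, -0.0012, 0.0517], [0.0004, -0.0012, 0.0517], [0.0004, -0.0012, 0.0517]] [[0, 0, -0.2], [0, 0, -0.5], [0, 0, -0.5], [0, 0, -0.5]]
```

Bays D and E are good. I'll grip this board next.

>>> carry_out(delta_pos=[[0.0002,-0.0006,0.0258],[0.0004,-0.0012,0.05],[0.0004,-0.0012,0.0515],[0.0004,-0.0012,0.0515],[0.0004,-0.0012,0.0515]], rot=[[0,0,-0.2],[0,0,-0.5],[0,0,-0.5],[0,0,-0.5],[0,0,-0.5]])

```text
clock: 23.05
eef_pos: [433.4, 115.4, 29.7]
tcp_rot: [3.14, -0.001, 1.329]
contact_force: [0.8, -0.5, 0.3]
opening: 0.328
grasp_force: 0.0
```

>>> carry_out(delta_pos=[[0,0,0],[0,0,0],[0,0,0],[0,0,0],[0,0,0]], rot=[[0,0,0],[0,0,0],[0,0,0],[0,0,0],[0,0,0]], claw=0.0, grip_force=40)

```text
clock: 23.68
eef_pos: [433.2, 115.5, 29.7]
tcp_rot: [3.14, -0.001, 1.329]
contact_force: [-0.6, -1.0, 6.4]
opening: 0.117
grasp_force: 39.1
```

```bash
python3 plan.py 433.3,115,80,76 586.5,-13.8,80,-5.1,2
```

```text
now [433.22 115.55  29.69  76.17] [-0.61 -0.98  6.36] 0.11667337105112288
8 [[-0.0005, 0.0002, -0.0503], [-0.0103, 0.0202, -0.0503], [-0.0202, 0.0401, -0.0503], [-0.03, 0.0601, -0.0503], [-0.0398, 0.08, -0.0503], [-0.0496, 0.1, -0.0503], [-0.0595, 0.1199, -0.0503], [-0.0693, 0.1399, -0.0503]] [[0, 0, 0.2], [0, 0, 9.2], [0, 0, 18.2], [0, 0, 27.2], [0, 0, 36.2], [0, 0, 45.2], [0, 0, 54.2], [0, 0, 63.2]]
4 [[0.0134, 0.0178, 0.0], [0.0268, 0.0355, 0.0], [0.0268, 0.0355, 0.0], [0.0268, 0.0355, 0.0]] [[0, 0, 9.0], [0, 0, 18.0], [0, 0, 18.0], [0, 0, 18.0]]
```

>>> carry_out(delta_pos=[[0,0,-0.0503],[-0.0103,0.0202,-0.0503],[-0.0202,0.0401,-0.0503],[-0.03,0.0601,-0.0503],[-0.0398,0.08,-0.0503],[-0.0496,0.1,-0.0503],[-0.0595,0.1199,-0.0503],[-0.0693,0.1399,-0.0503]], rot=[[0,0,0.2],[0,0,9.2],[0,0,18.2],[0,0,27.2],[0,0,36.2],[0,0,45.2],[0,0,54.2],[0,0,63.2]])

```text
clock: 24.68
eef_pos: [552.5, 14.2, 79.6]
tcp_rot: [3.142, -0.0, 0.221]
contact_force: [0.5, 0.1, -1.0]
opening: 0.117
grasp_force: 39.1
```

>>> carry_out(delta_pos=[[0.0134,0.0178,0],[0.0268,0.0355,0],[0.0268,0.0355,0],[0.0268,0.0355,0.01],[0.0268,0.0355,0.028],[0.0268,0.0355,0.036],[0.0268,0.0355,0.036],[0.0268,0.0355,0.036]], rot=[[0,0,9.0],[0,0,18.0],[0,0,18.0],[0,0,18.0],[0,0,18.0],[0,0,18.0],[0,0,18.0],[0,0,18.0]])

```text
clock: 25.68
eef_pos: [586.2, -13.8, 43.2]
tcp_rot: [-3.142, -0.0, -0.088]
contact_force: [-0.1, 0.6, 0.1]
opening: 0.111
grasp_force: 39.1
```

```bash
python3 plan.py 586.5,-13.8,39.8,-5.1,1
```

```text
now [586.16 -13.8   43.24  -5.02] [-0.09  0.59  0.1 ] 0.11051462099396969
2 [[0.0003, -0.0, 0.0034], [0.0003, -0.0, 0.0034]] [[0, 0, 0.1], [0, 0, 0.1]]
```

>>> carry_out(delta_pos=[[0.0003,0,0.0034],[0.0003,0,0.0034],[0.0003,0,0.0034]], rot=[[0,0,0],[0,0,0],[0,0,0]])

```text
clock: 26.05
eef_pos: [586.4, -13.9, 39.9]
tcp_rot: [-3.142, -0.0, -0.088]
contact_force: [0.1, -0.3, -0.7]
opening: 0.114
grasp_force: 39.2
```

>>> carry_out(delta_pos=[[0,0,0],[0,0,0],[0,0,0],[0,0,-0.02],[0,0,-0.06],[0,0,-0.07],[0,0,-0.07]], rot=[[0,0,0],[0,0,0],[0,0,0],[0,0,0],[0,0,0],[0,0,0],[0,0,0]], claw=0.028)

```text
clock: 26.92
eef_pos: [586.9, -13.9, 111.1]
tcp_rot: [-3.141, -0.002, -0.088]
contact_force: [-0.5, -0.0, -0.4]
opening: 0.322
grasp_force: 0.0
```

```bash
python3 boards.py|grep -v "^bay ";python3 boards.py|grep -v "^bay "
```

```text
cen [465.   226.58] y-ang 1.9 sock [443.52 225.85] L 22.1 n 380 e -3.4 [31.87 60.92] 
cen [527.39 318.44] y-ang 70.5 sock [520.2  298.18] L 20.9 n 393 e 3.0 [34.37 63.3 ] 
[585.77 -13.9  109.32]
cen [465.39 225.88] y-ang 1.4 sock [443.9  225.36] L 21.7 n 362 e -1.6 [29.67 60.92] 
[585.56 -13.89 108.79]
```

```bash
python3 plan.py 443.7,225.6,80,1.6,2 443.7,225.6,31,1.6,2,25
```

```text
now [585.56 -13.89 108.79  -5.04] [-0.12 -0.06  0.33] 0.3336254817985458
8 [[-0.0271, -0.0377, 0.0048], [-0.0541, -0.0754, 0.0096], [-0.0812, -0.1131, 0.0144], [-0.1082, -0.1507, 0.0192], [-0.1353, -0.1884, 0.024], [-0.1624, -0.2261, 0.0288], [-0.1624, -0.2261, 0.0288], [-0.1624, -0.2261, 0.0288]] [[0, 0, -1.1], [0, 0, -2.2], [0, 0, -3.3], [0, 0, -4.4], [0, 0, -5.5], [0, 0, -6.6], [0, 0, -6.6], [0, 0, -6.6]]
4 [[0.0, -0.0, 0.0245], [0.0, -0.0, 0.049], [0.0, -0.0, 0.049], [0.0, -0.0, 0.049]] [[0, 0, 0.0], [0, 0, 0.0], [0, 0, 0.0], [0, 0, 0.0]]
```

>>> carry_out(delta_pos=[[-0.0271,-0.0377,0.0048],[-0.0541,-0.0754,0.0096],[-0.0812,-0.1131,0.0144],[-0.1082,-0.1507,0.0192],[-0.1353,-0.1884,0.024],[-0.1624,-0.2261,0.0288],[-0.1624,-0.2261,0.0288],[-0.1624,-0.2261,0.0288]], rot=[[0,0,-1.1],[0,0,-2.2],[0,0,-3.3],[0,0,-4.4],[0,0,-5.5],[0,0,-6.6],[0,0,-6.6],[0,0,-6.6]])

```text
clock: 28.12
eef_pos: [444.2, 225.4, 80.5]
tcp_rot: [3.141, 0.001, 0.028]
contact_force: [0.8, -1.0, -0.4]
opening: 0.33
grasp_force: 0.0
```

>>> carry_out(delta_pos=[[0,0,0.0245],[0,0,0.045],[0,0,0.045],[0,0,0.045]], rot=[[0,0,0],[0,0,0],[0,0,0],[0,0,0]])

```text
clock: 28.62
eef_pos: [445.0, 225.1, 36.4]
tcp_rot: [-3.142, -0.0, 0.026]
contact_force: [1.5, 0.6, 0.1]
opening: 0.33
grasp_force: 0.0
```

```bash
python3 plan.py 443.7,225.6,28.8,1.6,1,25
```

```text
now [445.03 225.06  36.39   1.5 ] [1.47 0.57 0.1 ] 0.32951651290626793
2 [[-0.0013, -0.0006, 0.0076], [-0.0013, -0.0006, 0.0076]] [[0, 0, -0.1], [0, 0, -0.1]]
```

>>> carry_out(delta_pos=[[-0.0013,-0.0006,0.0072],[-0.0013,-0.0006,0.0075],[-0.0013,-0.0006,0.0075]], rot=[[0,0,0],[0,0,0],[0,0,0]])

```text
clock: 29.0
eef_pos: [443.1, 226.2, 28.6]
tcp_rot: [-3.142, -0.0, 0.027]
contact_force: [0.3, 0.3, 0.0]
opening: 0.33
grasp_force: 0.0
```

>>> carry_out(delta_pos=[[0,0,0],[0,0,0],[0,0,0],[0,0,0],[0,0,0]], rot=[[0,0,0],[0,0,0],[0,0,0],[0,0,0],[0,0,0]], claw=0.0, grip_force=40)

```text
clock: 29.62
eef_pos: [443.2, 226.2, 28.8]
tcp_rot: [-3.141, -0.0, 0.027]
contact_force: [-0.4, -0.3, 5.2]
opening: 0.115
grasp_force: 39.3
```

```bash
python3 plan.py 443.7,225.6,80,1.6 591.3,40,80,-5.1,3
```

```text
now [443.19 226.24  28.77   1.56] [-0.43 -0.29  5.2 ] 0.11538518579686886
8 [[0.0005, 0.0007, -0.0512], [0.029, 0.0386, -0.0512], [0.0575, 0.0765, -0.0512], [0.086, 0.1144, -0.0512], [0.1145, 0.1523, -0.0512], [0.143, 0.1902, -0.0512], [0.143, 0.1902, -0.0512], [0.143, 0.1902, -0.0512]] [[0, 0, -0.0], [0, 0, 1.3], [0, 0, 2.6], [0, 0, 4.0], [0, 0, 5.3], [0, 0, 6.7], [0, 0, 6.7], [0, 0, 6.7]]
1 [[0.0, 0.0, 0.0]] [[0, 0, 0.0]]
```

>>> carry_out(delta_pos=[[0,0,-0.0512],[0.029,0.0386,-0.0512],[0.0575,0.0765,-0.0512],[0.086,0.1144,-0.0512],[0.1145,0.1523,-0.0512],[0.143,0.1902,-0.0512],[0.143,0.1902,-0.0512],[0.143,0.1902,-0.0512]], rot=[[0,0,0],[0,0,1.3],[0,0,2.6],[0,0,4.0],[0,0,5.3],[0,0,6.7],[0,0,6.7],[0,0,6.7]])

```text
clock: 30.62
eef_pos: [590.5, 39.9, 79.3]
tcp_rot: [3.142, 0.001, -0.09]
contact_force: [-0.5, 0.4, -0.8]
opening: 0.119
grasp_force: 39.2
```

>>> carry_out(delta_pos=[[0,0,0.02],[0,0,0.034],[0,0,0.037],[0,0,0.037]], rot=[[0,0,0],[0,0,0],[0,0,0],[0,0,0]])

```text
clock: 31.12
eef_pos: [590.9, 40.2, 42.1]
tcp_rot: [3.141, 0.001, -0.089]
contact_force: [-0.2, -0.6, -0.3]
opening: 0.118
grasp_force: 39.2
```

```bash
python3 plan.py 591.3,40,39,-5.1,1
```

```text
now [590.86  40.16  42.12  -5.11] [-0.18 -0.64 -0.26] 0.11802207315515767
2 [[0.0005, 0.0001, 0.0031], [0.0005, 0.0001, 0.0031]] [[0, 0, -0.0], [0, 0, -0.0]]
```

>>> carry_out(delta_pos=[[0.0005,0,0.003],[0.0005,0,0.003],[0.0005,0,0.003]], rot=[[0,0,0],[0,0,0],[0,0,0]])

```text
clock: 31.5
eef_pos: [591.9, 39.8, 39.9]
tcp_rot: [-3.142, -0.0, -0.09]
contact_force: [-0.2, -0.0, -0.9]
opening: 0.118
grasp_force: 39.2
```

>>> carry_out(delta_pos=[[0,0,0],[0,0,0],[0,0,0],[0,0,-0.02],[0,0,-0.06],[0,0,-0.07],[0,0,-0.07]], rot=[[0,0,0],[0,0,0],[0,0,0],[0,0,0],[0,0,0],[0,0,0],[0,0,0]], claw=0.028)

```text
clock: 32.38
eef_pos: [592.3, 39.9, 111.0]
tcp_rot: [-3.141, -0.002, -0.09]
contact_force: [-0.8, 0.4, -0.5]
opening: 0.326
grasp_force: 0.0
```

```bash
python3 boards.py|grep -v "^bay ";python3 plan.py 520.1,298.4,80,72,3
```

```text
cen [602.1  -70.55] y-ang -4.4 sock [580.66 -68.91] L 20.1 n 395 e -3.7 [33.69 61.95] bayD dx -0.8 dy -1.1 dang 0.7
cen [526.93 318.7 ] y-ang 72.0 sock [520.28 298.26] L 21.1 n 442 e 3.5 [36.87 65.6 ] 
cen [ 596.1  -123.85] y-ang 171.3 sock [ 617.35 -127.09] L 16.4 n 410 e 7.4 [34.19 63.74] bayE dx -2.1 dy -0.8 dang -3.6
[591.2   39.83 109.24]
now [591.2   39.83 109.24  -5.14] [-0.14  1.22 -0.99] 0.3252657610448202
8 [[-0.0104, -0.0279, 0.0032], [-0.0209, -0.0558, 0.0065], [-0.0313, -0.0837, 0.0097], [-0.0418, -0.1116, 0.013], [-0.0522, -0.1395, 0.0162], [-0.0626, -0.1674, 0.0195], [-0.0731, -0.1953, 0.0227], [-0.0835, -0.2233, 0.026]] [[0, 0, -8.6], [0, 0, -17.1], [0, 0, -25.7], [0, 0, -34.3], [0, 0, -42.9], [0, 0, -51.4], [0, 0, -60.0], [0, 0, -68.6]]
4 [[0.0222, -0.0199, 0.0032], [0.0222, -0.0199, 0.0032], [0.0222, -0.0199, 0.0032], [0.0222, -0.0199, 0.0032]] [[0, 0, -8.6], [0, 0, -8.6], [0, 0, -8.6], [0, 0, -8.6]]
```

>>> carry_out(delta_pos=[[-0.0104,-0.0279,0.0032],[-0.0209,-0.0558,0.0065],[-0.0313,-0.0837,0.0097],[-0.0418,-0.1116,0.013],[-0.0522,-0.1395,0.0162],[-0.0626,-0.1674,0.0195],[-0.0731,-0.1953,0.0227],[-0.0835,-0.2233,0.026]], rot=[[0,0,-8.6],[0,0,-17.1],[0,0,-25.7],[0,0,-34.3],[0,0,-42.9],[0,0,-51.4],[0,0,-60.0],[0,0,-68.6]])

```text
clock: 33.48
eef_pos: [527.4, 270.3, 82.2]
tcp_rot: [-3.14, 0.002, 1.113]
contact_force: [-0.3, 0.1, -0.4]
opening: 0.324
grasp_force: 0.0
```

>>> carry_out(delta_pos=[[0.0222,-0.0199,0.0032],[0.0222,-0.0199,0.0032],[0.0222,-0.0199,0.0032],[0.0222,-0.0199,0.024],[0.0222,-0.0199,0.045],[0.0222,-0.0199,0.045],[0.0222,-0.0199,0.045]], rot=[[0,0,-8.6],[0,0,-8.6],[0,0,-8.6],[0,0,-8.6],[0,0,-8.6],[0,0,-8.6],[0,0,-8.6]])

```text
clock: 34.35
eef_pos: [521.1, 298.0, 39.1]
tcp_rot: [3.141, -0.0, 1.256]
contact_force: [-0.3, -0.3, -0.0]
opening: 0.328
grasp_force: 0.0
```

```bash
python3 boards.py|grep -v "^bay "; python3 plan.py 520.1,298.4,28.8,72,1,25
```

```text
cen [602.62 -71.35] y-ang 0.1 sock [581.12 -71.39] L 18.0 n 405 e -2.5 [33.91 61.41] bayD dx -0.3 dy -1.9 dang 5.2
cen [605.22 -17.34] y-ang -5.9 sock [583.84 -15.12] L 19.7 n 404 e -2.0 [33.96 61.76] bayC dx -2.5 dy -1.9 dang -0.8
cen [613.11  37.48] y-ang -1.4 sock [591.61  38.  ] L 21.2 n 397 e 2.4 [34.01 61.5 ] bayB dx 0.5 dy -0.6 dang 3.7
cen [ 596.84 -123.52] y-ang 173.8 sock [ 618.21 -125.85] L 12.0 n 439 e 0.1 [37.82 62.17] bayE dx -1.4 dy -0.4 dang -1.1
[521.32 298.46  39.56]
now [521.32 298.46  39.56  72.02] [0.06 0.24 0.11] 0.3272976683080377
2 [[-0.0004, -0.0011, 0.0108], [-0.0004, -0.0011, 0.0108]] [[0, 0, 0.0], [0, 0, 0.0]]
```

>>> carry_out(delta_pos=[[-0.0004,-0.0011,0.008],[-0.0004,-0.0011,0.0107],[-0.0004,-0.0011,0.0107],[-0.0004,-0.0011,0.0107]], rot=[[0,0,0],[0,0,0],[0,0,0],[0,0,0]])

```text
clock: 34.95
eef_pos: [519.5, 298.5, 28.0]
tcp_rot: [3.142, 0.0, 1.258]
contact_force: [0.0, 1.2, -0.7]
opening: 0.328
grasp_force: 0.0
```

>>> carry_out(delta_pos=[[0,0,0],[0,0,0],[0,0,0],[0,0,0],[0,0,0]], rot=[[0,0,0],[0,0,0],[0,0,0],[0,0,0],[0,0,0]], claw=0.0, grip_force=40)

```text
clock: 35.58
eef_pos: [519.7, 298.5, 28.2]
tcp_rot: [3.141, -0.0, 1.258]
contact_force: [-0.3, -0.5, 5.1]
opening: 0.113
grasp_force: 39.4
```

```bash
python3 plan.py 520.1,298.4,85,72 596.1,93.8,80,-5.1,3
```

```text
now [519.67 298.53  28.21  72.06] [-0.27 -0.54  5.08] 0.11311087890216595
8 [[0.0, 0.0002, -0.0284], [0.0, 0.0005, -0.0568], [-0.019, 0.0155, -0.0562], [-0.038, 0.0305, -0.0557], [-0.0571, 0.0456, -0.0551], [-0.0761, 0.0606, -0.0546], [-0.0951, 0.0756, -0.054], [-0.1142, 0.0907, -0.0535]] [[0, 0, 0.0], [0, 0, 0.1], [0, 0, 8.6], [0, 0, 17.2], [0, 0, 25.8], [0, 0, 34.3], [0, 0, 42.9], [0, 0, 51.5]]
6 [[-0.0001, 0.0243, 0.0006], [-0.0002, 0.0485, 0.0011], [-0.0003, 0.0728, 0.0017], [-0.0003, 0.0728, 0.0017], [-0.0003, 0.0728, 0.0017], [-0.0003, 0.0728, 0.0017]] [[0, 0, 8.6], [0, 0, 17.1], [0, 0, 25.7], [0, 0, 25.7], [0, 0, 25.7], [0, 0, 25.7]]
```

>>> carry_out(delta_pos=[[0,0,-0.0284],[0,0.0005,-0.0568],[-0.019,0.0155,-0.0562],[-0.038,0.0305,-0.0557],[-0.0571,0.0456,-0.0551],[-0.0761,0.0606,-0.0546],[-0.0951,0.0756,-0.054],[-0.1142,0.0907,-0.0535]], rot=[[0,0,0],[0,0,0],[0,0,8.6],[0,0,17.2],[0,0,25.8],[0,0,34.3],[0,0,42.9],[0,0,51.5]])

```text
clock: 36.58
eef_pos: [570.6, 161.0, 81.1]
tcp_rot: [-3.142, 0.001, 0.354]
contact_force: [-0.7, -0.5, 0.2]
opening: 0.121
grasp_force: 39.1
```

>>> carry_out(delta_pos=[[0,0.0243,0.0006],[0,0.0485,0.0011],[0,0.0728,0.0017],[0,0.0728,0.0017],[0,0.0728,0.018],[0,0.0728,0.035],[0,0.0728,0.037],[0,0.0728,0.037]], rot=[[0,0,8.6],[0,0,17.1],[0,0,25.7],[0,0,25.7],[0,0,25.7],[0,0,25.7],[0,0,25.7],[0,0,25.7]])

```text
clock: 37.58
eef_pos: [595.8, 94.0, 43.9]
tcp_rot: [3.141, 0.001, -0.089]
contact_force: [-0.1, 0.1, 0.7]
opening: 0.119
grasp_force: 39.1
```

```bash
python3 plan.py 596.1,93.8,38.4,-5.1,1
```

```text
now [595.83  94.03  43.9   -5.09] [-0.08  0.11  0.69] 0.1188480566982796
2 [[0.0003, 0.0002, 0.0055], [0.0003, 0.0002, 0.0055]] [[0, 0, 0.0], [0, 0, 0.0]]
```

>>> carry_out(delta_pos=[[0.0003,0,0.0053],[0.0003,0,0.0053],[0.0003,0,0.0053]], rot=[[0,0,0],[0,0,0],[0,0,0]])

```text
clock: 37.95
eef_pos: [596.6, 93.7, 39.4]
tcp_rot: [-3.142, -0.0, -0.09]
contact_force: [0.1, -0.3, 0.3]
opening: 0.12
grasp_force: 39.1
```

>>> carry_out(delta_pos=[[0,0,0],[0,0,0],[0,0,0],[0,0,-0.02],[0,0,-0.06],[0,0,-0.12],[0,0,-0.16],[0,0,-0.16]], rot=[[0,0,0],[0,0,0],[0,0,0],[0,0,0],[0,0,0],[0,0,0],[0,0,0],[0,0,0]], claw=0.028)

```text
clock: 38.95
eef_pos: [598.7, 94.0, 204.4]
tcp_rot: [-3.14, -0.008, -0.09]
contact_force: [0.2, -0.6, -0.6]
opening: 0.33
grasp_force: 0.0
```

```bash
python3 plan.py 420,-250,210,86.3,2
```

```text
now [598.74  94.02 204.43  -5.14] [ 0.18 -0.63 -0.56] 0.3303212781222044
8 [[-0.0147, 0.0359, -0.0006], [-0.0294, 0.0717, -0.0011], [-0.0442, 0.1076, -0.0017], [-0.0589, 0.1435, -0.0022], [-0.0736, 0.1793, -0.0028], [-0.0883, 0.2152, -0.0033], [-0.1031, 0.251, -0.0039], [-0.1178, 0.2869, -0.0045]] [[0, 0, -9.1], [0, 0, -18.3], [0, 0, -27.4], [0, 0, -36.6], [0, 0, -45.7], [0, 0, -54.9], [0, 0, -64.0], [0, 0, -73.1]]
4 [[-0.0386, -0.0037, -0.0006], [-0.0772, -0.0074, -0.0011], [-0.0772, -0.0074, -0.0011], [-0.0772, -0.0074, -0.0011]] [[0, 0, -9.1], [0, 0, -18.3], [0, 0, -18.3], [0, 0, -18.3]]
```

>>> carry_out(delta_pos=[[-0.0147,0.0359,-0.0006],[-0.0294,0.0717,-0.0011],[-0.0442,0.1076,-0.0017],[-0.0589,0.1435,-0.0022],[-0.0736,0.1793,-0.0028],[-0.0883,0.2152,-0.0033],[-0.1031,0.251,-0.0039],[-0.1178,0.2869,-0.0045]], rot=[[0,0,-9.1],[0,0,-18.3],[0,0,-27.4],[0,0,-36.6],[0,0,-45.7],[0,0,-54.9],[0,0,-64.0],[0,0,-73.1]])

```text
clock: 39.95
eef_pos: [452.3, -182.4, 203.6]
tcp_rot: [-3.141, 0.0, 1.192]
contact_force: [0.9, 0.1, 0.3]
opening: 0.328
grasp_force: 0.0
```

>>> carry_out(delta_pos=[[-0.0386,-0.0037,-0.0006],[-0.0772,-0.0074,-0.0011],[-0.0772,-0.0074,-0.0011],[-0.0772,-0.0074,-0.0011]], rot=[[0,0,-9.1],[0,0,-18.3],[0,0,-18.3],[0,0,-18.3]])

```text
clock: 40.45
eef_pos: [417.5, -249.9, 204.7]
tcp_rot: [-3.141, -0.001, 1.503]
contact_force: [-0.6, 0.0, -0.6]
opening: 0.328
grasp_force: 0.0
```

```bash
python3 boards.py|grep -v "^bay ";python3 - <<'E'
from h import *
im=r.grab_frame("top");a=cv2.resize(im[205:275,255:400],None,fx=5,fy=5,interpolation=cv2.INTER_CUBIC)
cv2.imwrite("pics/p5.png",a)
E
```

```text
cen [616.24  90.24] y-ang -10.4 sock [595.1   94.12] L 19.7 n 389 e 2.4 [34.69 60.6 ] bayA dx -1.1 dy -1.7 dang -5.3
cen [602.55 -70.49] y-ang -5.9 sock [581.17 -68.27] L 20.2 n 383 e -0.2 [33.56 61.3 ] bayD dx -0.4 dy -1.0 dang -0.8
cen [612.24  37.56] y-ang -3.0 sock [590.77  38.67] L 21.1 n 390 e -2.8 [33.62 61.64] bayB dx -0.4 dy -0.6 dang 2.1
cen [605.27 -17.11] y-ang -6.7 sock [583.92 -14.61] L 19.3 n 405 e -0.1 [33.97 61.76] bayC dx -2.5 dy -1.6 dang -1.6
cen [ 596.79 -123.3 ] y-ang 176.4 sock [ 618.25 -124.66] L 21.8 n 396 e 6.2 [33.9  59.37] bayE dx -1.4 dy -0.1 dang 1.5
[ 417.85 -249.53  204.71]
```

View pics/p5.png

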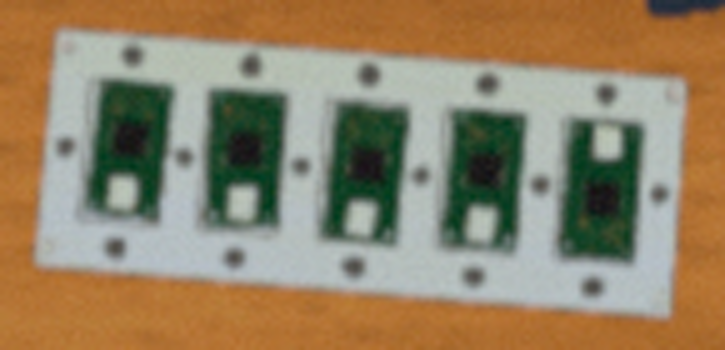

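The crop shows all five boards inside their outlines with clear gaps to every stud, and the offsets are 2.5 mm or less. Next is the toggle.

```bash
python3 plan.py 450.7,-378,170,86.3,1 450.7,-378,97,86.3,2
```

```text
now [ 417.94 -249.49  204.71   86.26] [ 0.05  1.04 -0.43] 0.32252216234032405
8 [[-0.042, 0.0137, 0.0116], [-0.0841, 0.0274, 0.0231], [-0.1261, 0.0411, 0.0347], [-0.1261, 0.0411, 0.0347], [-0.1261, 0.0411, 0.0712], [-0.1261, 0.0411, 0.1077], [-0.1261, 0.0411, 0.1077], [-0.1261, 0.0411, 0.1077]] [[0, 0, -0.0], [0, 0, -0.0], [0, 0, -0.0], [0, 0, -0.0], [0, 0, -0.0], [0, 0, -0.0], [0, 0, -0.0], [0, 0, -0.0]]
```

>>> carry_out(delta_pos=[[-0.042,0.0137,0.0116],[-0.0841,0.0274,0.0231],[-0.1261,0.0411,0.0347],[-0.1261,0.0411,0.0347],[-0.1261,0.0411,0.0712],[-0.1261,0.0411,0.1077],[-0.1261,0.0411,0.1077],[-0.1261,0.0411,0.1077]], rot=[[0,0,0],[0,0,0],[0,0,0],[0,0,0],[0,0,0],[0,0,0],[0,0,0],[0,0,0]], claw=0.0)

```text
clock: 41.6
eef_pos: [451.1, -378.4, 98.3]
tcp_rot: [3.141, 0.0, 1.506]
contact_force: [-0.3, 0.6, 0.7]
opening: 0.002
grasp_force: 0.0
```

>>> carry_out(delta_pos=[[0.01,0.003,0],[0.02,0.003,0],[0.03,0.003,0],[0.038,0.003,0],[0.042,0.003,0],[0.042,0.003,0],[0.042,0.003,0]], rot=[[0,0,0],[0,0,0],[0,0,0],[0,0,0],[0,0,0],[0,0,0],[0,0,0]])

```text
clock: 42.48
eef_pos: [456.1, -337.1, 96.9]
tcp_rot: [-3.141, -0.0, 1.505]
contact_force: [0.3, -1.1, -0.4]
opening: -0.0
grasp_force: 0.0
```

>>> carry_out(delta_pos=[[0.002,0,0],[0.004,0,0],[0.004,0,0]], rot=[[0,0,0],[0,0,0],[0,0,0]])

```text
clock: 42.85
eef_pos: [456.4, -333.0, 97.1]
tcp_rot: [3.142, 0.0, 1.506]
contact_force: [-0.5, -0.6, -0.2]
opening: 0.002
grasp_force: 0.2
```

>>> carry_out(delta_pos=[[0.002,0,0],[0.002,0,0]], rot=[[0,0,0],[0,0,0]])

```text
clock: 43.1
eef_pos: [456.6, -331.1, 97.1]
tcp_rot: [3.142, 0.0, 1.506]
contact_force: [-0.1, -1.1, -0.8]
opening: 0.003
grasp_force: 0.7
```

>>> carry_out(delta_pos=[[0.002,0,0],[0.002,0,0]], rot=[[0,0,0],[0,0,0]])

```text
clock: 43.35
eef_pos: [456.8, -330.4, 97.2]
tcp_rot: [3.141, 0.003, 1.506]
contact_force: [-2.0, -8.9, -3.3]
opening: -0.001
grasp_force: 4.5
```

>>> carry_out(delta_pos=[[-0.012,0,0],[-0.012,0,-0.05],[-0.012,0,-0.11],[-0.012,0,-0.17],[-0.012,0,-0.215],[-0.012,0,-0.215],[-0.012,0,-0.215]], rot=[[0,0,0],[0,0,0],[0,0,0],[0,0,0],[0,0,0],[0,0,0],[0,0,0]], claw=0.03)

```text
clock: 44.22
eef_pos: [455.5, -340.9, 311.4]
tcp_rot: [-3.141, -0.001, 1.505]
contact_force: [-0.5, -0.2, -0.0]
opening: 0.348
grasp_force: 0.0
```

```bash
python3 plan.py 546.3,-339.6,305,86.3,2 546.3,-339.6,226,86.3,2,32
```

```text
now [ 455.48 -340.9   311.41   86.25] [-0.46 -0.2  -0.05] 0.34825547357841413
8 [[0.0036, 0.0453, 0.0032], [0.0072, 0.0905, 0.0064], [0.0072, 0.0905, 0.0064], [0.0072, 0.0905, 0.0064], [0.0072, 0.0905, 0.0327], [0.0072, 0.0905, 0.0591], [0.0072, 0.0905, 0.0854], [0.0072, 0.0905, 0.0854]] [[0, 0, -0.0], [0, 0, -0.0], [0, 0, -0.0], [0, 0, -0.0], [0, 0, -0.0], [0, 0, -0.0], [0, 0, -0.0], [0, 0, -0.0]]
1 [[0.0, 0.0, 0.0]] [[0, 0, 0.0]]
```

>>> carry_out(delta_pos=[[0.0036,0.0453,0.0032],[0.0072,0.0905,0.0064],[0.0072,0.0905,0.0064],[0.0072,0.0905,0.0064],[0.0072,0.0905,0.0327],[0.0072,0.0905,0.0591],[0.0072,0.0905,0.0854],[0.0072,0.0905,0.0854]], rot=[[0,0,0],[0,0,0],[0,0,0],[0,0,0],[0,0,0],[0,0,0],[0,0,0],[0,0,0]])

```text
clock: 45.22
eef_pos: [544.2, -339.2, 224.6]
tcp_rot: [-3.137, -0.002, 1.505]
contact_force: [-1.1, 0.5, -0.2]
opening: 0.353
grasp_force: 0.0
```

>>> carry_out(delta_pos=[[0,0,0],[0,0,0],[0,0,0],[0,0,0],[0,0,0]], rot=[[0,0,0],[0,0,0],[0,0,0],[0,0,0],[0,0,0]], claw=0.0, grip_force=25)

```text
clock: 45.85
eef_pos: [547.3, -340.2, 227.7]
tcp_rot: [3.14, 0.001, 1.506]
contact_force: [-0.7, -1.1, 6.0]
opening: 0.102
grasp_force: 25.7
```

Run:
```python
from h import *
s=r.sense();print(s['eef_pos'],s['opening'])
a=np.radians(-3.7);P0=np.array([402.0,-330.6,97.5]) # grip pose with the guard closed
d=s['eef_pos']-P0;x=d[0]*np.cos(a)+d[1]*np.sin(a);th=np.arctan2(d[2],128-x);print(x,d[2],th,np.hypot(128-x,d[2]))
for t in np.r_[np.arange(1.5,0,-.25),0]: print(np.round([0,128*(1-np.cos(t))-x,d[2]-128*np.sin(t)],1))
```

```text
[ 547.34 -340.24  227.74] 0.10214492805945707
145.65452529286705 130.23964599666334 1.7055292520014265 131.43077133096597
[  0.  -26.7   2.6]
[  0.  -58.    8.8]
[  0.  -86.8  22.5]
[   0.  -111.3   43. ]
[   0.  -130.    68.9]
[   0.  -141.7   98.6]
[   0.  -145.7  130.2]
```

>>> carry_out(delta_pos=[[0,-0.0267,0.001],[0,-0.058,0.007],[0,-0.0868,0.0205],[0,-0.1113,0.041],[0,-0.13,0.067],[0,-0.1417,0.097],[0,-0.1457,0.1265],[0,-0.1457,0.1265]], rot=[[0,0,0],[0,0,0],[0,0,0],[0,0,0],[0,0,0],[0,0,0],[0,0,0],[0,0,0]])

```text
clock: 46.85
eef_pos: [402.4, -331.1, 99.6]
tcp_rot: [3.139, 0.001, 1.505]
contact_force: [3.4, -3.3, -3.3]
opening: 0.104
grasp_force: 26.7
```

>>> carry_out(delta_pos=[[0,0,0.003],[0,0,0.003],[0,0,0.003]], rot=[[0,0,0],[0,0,0],[0,0,0]])

```text
clock: 47.22
eef_pos: [402.4, -331.2, 98.2]
tcp_rot: [3.139, 0.002, 1.506]
contact_force: [2.0, -2.3, 7.1]
opening: 0.102
grasp_force: 27.5
```

>>> carry_out(delta_pos=[[0,0,0.003],[0,0,0.003],[0,0,0.003]], rot=[[0,0,0],[0,0,0],[0,0,0]])

```text
clock: 47.6
eef_pos: [402.5, -331.3, 96.5]
tcp_rot: [3.139, 0.002, 1.506]
contact_force: [-2.6, 1.1, 24.8]
opening: 0.1
grasp_force: 29.7
```

>>> carry_out(delta_pos=[[0,0,-0.003],[0,0,-0.003],[0,0,-0.003],[0,0,-0.003]], rot=[[0,0,0],[0,0,0],[0,0,0],[0,0,0]], claw=0.035)

```text
clock: 48.1
eef_pos: [401.1, -330.1, 96.9]
tcp_rot: [-3.141, -0.0, 1.506]
contact_force: [0.1, 0.5, 1.0]
opening: 0.41
grasp_force: 0.0
```

>>> carry_out(delta_pos=[[0,0,-0.03],[0,0,-0.09],[0.03,0,-0.15],[0.08,0,-0.15],[0.13,0,-0.15],[0.18,0,-0.15],[0.18,0,-0.15]], rot=[[0,0,0],[0,0,0],[0,0,0],[0,0,0],[0,0,0],[0,0,0],[0,0,0]])

```text
clock: 48.98
eef_pos: [412.7, -148.1, 247.1]
tcp_rot: [-3.141, -0.001, 1.509]
contact_force: [0.5, -0.1, 0.6]
opening: 0.412
grasp_force: 0.0
```

```bash
python3 boards.py|grep -v "^bay ";python3 - <<'E'
from h import *
im=r.grab_frame("top");cv2.imwrite("pics/f.png",cv2.resize(im[200:350,255:535],None,fx=2.8,fy=2.8,interpolation=cv2.INTER_CUBIC))
E
```

```text
cen [612.2   38.37] y-ang -2.4 sock [590.72  39.29] L 19.5 n 401 e -2.1 [35.74 61.74] bayB dx -0.5 dy 0.2 dang 2.7
cen [ 596.91 -123.69] y-ang 172.1 sock [ 618.21 -126.64] L 19.1 n 417 e 4.3 [34.2  62.17] bayE dx -1.3 dy -0.5 dang -2.8
cen [617.01  89.72] y-ang -6.5 sock [595.64  92.15] L 17.6 n 406 e -1.1 [34.73 63.14] bayA dx -0.3 dy -2.2 dang -1.4
cen [602.23 -70.63] y-ang -5.3 sock [580.82 -68.65] L 20.5 n 402 e -1.8 [33.9  61.96] bayD dx -0.7 dy -1.2 dang -0.2
cen [605.22 -17.33] y-ang -6.0 sock [583.84 -15.08] L 19.3 n 415 e -3.7 [34.55 62.31] bayC dx -2.5 dy -1.9 dang -0.9
[ 413.17 -150.55  247.2 ]
```

View pics/f.png

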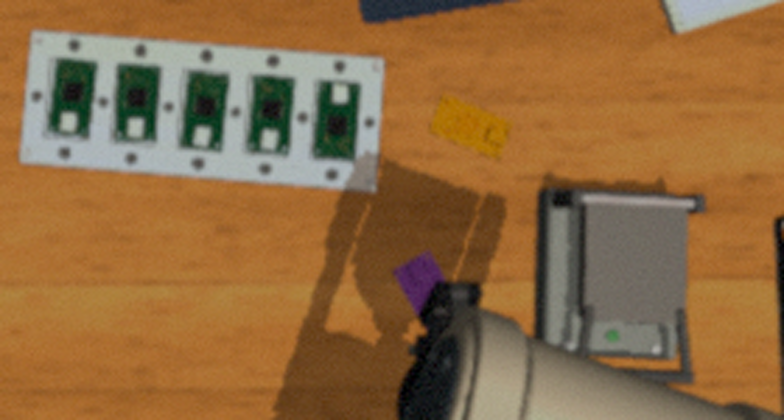

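The final picture shows all five boards in their bays at crop positions from (72,97) to (337,120). The guard is closed at (635,265) and the robot is clear of everything.

```bash
python3 -c "
from rig import r
print(r.sign_off())"
```

```text
the job is handed in; nothing more can be done
None
```

I handed the job in at about 49 s of the 208 s, with no verdict returned: all five green boards are centred in the bays to within about 2.5 mm by camera, the toggle was pushed back to its left (on) stop, judged by contact force because the picture did not show it, and the guard is fully closed.

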